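Offer the clementine dish to the guest

ROBOT

A 6-joint arm with a two-finger parallel gripper is mounted at the origin on the work surface. World frame = base frame: x ahead of the robot, y to its left, z up, the work surface at z = 0. Lengths are in m, angles in degrees, forces in N, time in s.
With the tool pointing down it reaches from about 0.375 to 0.9 m from the base axis. Payload 3.1 kg.
Tool frame: the origin (TCP) lies between the finger pads, 19 mm behind the fingertips; this is the grasp point; y points along the fingers, z is the direction in which the jaws open and shut, and the axes are right-handed (so a half turn about y gives the same grasp; the last joint's range is limited). The gripper opens to 87 mm and grips with 3 to 60 N. Pads are 19 mm wide; open, the fingers measure 117 mm over their backs; the gripper's body (75 mm by 190 mm) begins 51 mm behind the grasp point.
Start: joints at [-77.664, 30.224, 82.088, -0, 67.689, -10.227], TCP at [0.24, -0.577, 0.241] pointing down, gripper open.
Joint ranges: [-176.69, 176.69], [-43.24, 126.21], [12.49, 139.97], [-82, 262], [0, 151.66], [-163.58, 163.58]. Speed limits (degrees/s): [159.86, 159.86, 180, 180, 180, 180].

INTERFACE

Orientations are given as a 3x3 rotation matrix whose columns are the frame's x, y, z axes.
In Python, from rig import bot gives the robot as it stands.
- The arm moves only by the tool jog_arm, never from a script. Its argument "motion" is one flat list of numbers, 6 for each row, row after row: the shift along the tool's x, y, z in mm, then the turn, a rotation vector about the tool's x, y, z in degrees. A call has 1 to 20 rows; each row is the pose to reach, as a shift and turn from the pose commanded when the call began, along the tool's axes at that moment; what a row does not reach only later rows make up. A row lasts 1/8 s, in which the tool goes at most 62.5 mm and 10.7 degrees, less where a joint would pass 70% of its speed; a pose out of reach is approached as far as the arm can. A call with a gripper value outside its range is refused whole. "gripper" is the opening, from 0 (shut) to 1 (fully open), set as the call begins (left out, the last holds). The fingers move at their own pace and stop on an object; the grip force is fixed at half the most. Time passes only in rows, so rows that repeat a pose let the fingers close. It gives the time, the measured TCP pose, the force and the opening at its end, in the units of the state.
- bot.read_state(): the state, without advancing time (a new reading comes with each control period).
- bot.capture(name): name is "scene" or "top" or "wrist"; returns (picture, depth): 420x560x3 uint8, red, green, blue; 420x560 float32, m along the optical axis (not along the pixel's ray), 0 where there is no reading.
- bot.get_calibration(name): a dict with "mtx" (3x3 intrinsics, pixels), "pose" (4x4, takes a point from camera to world coordinates); the wrist camera has in their place "hand_eye" (4x4, takes a point from camera to tool coordinates, whose origin is the TCP and whose axes are the tool frame's). Camera axes: x right, y up, looking along -z (the intrinsics and any distortion apply to the point x, -y, -z); pixel columns grow to the right and rows downward; lengths in m; the calibration is good to about 2 mm. The wrist camera is an equidistant fisheye: a pixel r from the principal point sees the ray r / f radians off the axis. A picture is of the moment at which its call begins: read the wrist's pose just before it. get_calibration takes no time and is no camera call.
- bot.hand_in(): hands the job in, once; it reports no verdict.
The state is a dict: "time_s": time; "joint_positions": joint angles; "qvel": joint speeds; "tau": joint torques, N m; "position": TCP position; "tcp_rot": TCP orientation; "force": force on the tool from outside, world axes, zero at the start; "moment": the same for the moment, N m; "opening": opening from 0.0 (shut) to 1.0 (fully open).
Only numpy, scipy, OpenCV 4.12 (cv2) and the standard library are available. Lean on these libraries where they do the work, as an engineer would, in place of code of your own. Each camera call takes 0.05 s, during which the arm holds its last target.

TASK

Take the one clementine out of the fruit crate and set it gently in the middle of the two-handled blue serving dish. Then take the dish by one of its handles, lift it straight up about 10 cm off its cork trivet and, above the trivet, turn it about a quarter turn on the spot so that the free handle points at the middle of the near edge of the guest's place mat, keeping the dish level and the clementine in its middle all the way. Finish while still holding the dish there, level and steady, for the guest to take; leave the other fruit in the crate and the tumbler, mug and pepper mill standing where they are.

Things in the scene. Friction and masses are not known exactly. Their poses are not given: they have to be found in the camera images.
- clementine: the only orange ball, a clementine: diameter 54 mm, about 85 g (varies), rolls freely; origin at its centre. It starts in the fruit crate in any of five places
- dish: round shallow dish of blue enamel, 178 mm across the rim, about 260 g (varies), one wooden handle each way along its own x axis (277 mm over both ends). Origin: centre of its underside, z up. Inner floor 6 mm up in the middle, flat to radius 24 mm, then rising to 10 mm at radius 52, 19 mm at 80; rim 34 mm high. A clementine resting in the middle has its centre 33 mm above the underside
- handle_a (a point): middle of the dark wooden handle on the dish's +x side, 112 mm from the dish's axis, 27 mm above its underside: a straight bar 54 mm long (radially), 30 mm wide, 18 mm high, clear below and at both sides, to be pinched across its width from above. Either handle may be gripped; the other is then the free one. Site axes are those of the dish
- handle_b (a point): middle of the same kind of handle on the dish's -x side, 112 mm from the dish's axis, 27 mm above its underside
- trivet: round cork trivet 150 mm across, 18 mm thick, fixed, to the left or right ahead of the robot; origin at the centre of its underside, on the counter. The dish starts loose on it, its middle within 8 mm of the trivet's, its handles along world y within 15 degrees, a turn of some 53 to 127 degrees from pointing at the place mat
- mat_edge (a point): middle of the near edge of the guest's place mat, on its upper face; the mat is blue with a grey border, 220 by 360 mm (x by y, square to the counter), 4 mm thick, fork and spoon on it, fixed. It lies beyond the dish as seen from the robot: this point is 150 to 170 mm farther along x than the trivet's middle and up to 60 mm to either side of it; the mat reaches 220 mm beyond it (+x)
- crate: low wooden slatted fruit crate 300 x 240 mm (its own x, y), 56 mm high, walls 6 mm, inner floor 6 mm above the counter, fixed; origin at the centre of its underside. Five fruits lie in any order at y = -55 mm (x = -90, 0, 90 mm) and y = 55 mm (x = -45, 45 mm). Beside the clementine there is about 30 mm of room for a finger on both sides along the crate's y axis
- lemon: yellow lemon, 74 mm long, 52 mm thick, lying in the crate, a bystander; origin at its centre
- avocado: dark green avocado, 84 mm long, 60 mm thick, lying in the crate, a bystander; origin at its centre
- kiwi: brown kiwi, 66 mm long, 48 mm thick, lying in the crate, a bystander; origin at its centre
- tomato: red tomato 64 mm across, 53 mm high with its stalk, in the crate, a bystander; origin at the centre of its underside
- tumbler: drinking glass, 68 mm across, 95 mm high, on the counter to the left, a bystander; origin at the centre of its underside
- mug: white mug, 82 mm across, 92 mm high, on the counter to the right, a bystander; origin at the centre of its underside
- mill: wooden pepper mill, 56 mm across, 174 mm high, on the counter to the left, a bystander; origin at the centre of its underside

How it is judged:
By the outcome, as a careful person would: the job done as asked, in the order asked, and still so for the second after the job is handed in, while the arm keeps its last pose, push and grip.
It also fails if it takes over 61 s, if anything falls off the work surface, if the arm or the gripper's body presses on something with over 40 N, if the wrist force passes 120 N, or if a joint passes its speed limit or range.

## Working session

There is one attempt and no reset: what is moved stays moved. The work goes in short steps, Python scripts to look and compute and a tool call to move; the robot and the scene stay as the last step left them, time stands still between calls to the robot, and variables do not carry over. Pictures are saved under pics/ and viewed, and the job is handed in when it is done.

Besides the shell and the picture viewer there is one more tool, called after "Call:" in YAML: its name, and indented under it one key for each argument. jog_arm: Moves the arm, as the interface text tells. Its arguments: {"type":"object","properties":{"motion":{"type":"array","items":{"type":"number"}},"gripper":{"type":"number"}},"required":["motion"]}

```bash
ls; mkdir -p pics
python3 - <<'E'
from rig import bot
import cv2,numpy as np
np.set_printoptions(precision=4,suppress=True)
s=bot.read_state();print(s)
for n in("scene","top"):
    p,d=bot.capture(n);cv2.imwrite(f"pics/{n}1.png",p[:,:,::-1]);np.save(f"pics/{n}1.npy",d)
for n in("scene","top","wrist"):print(n,bot.get_calibration(n))
E
```

```text
pics
{'time_s': 0.0, 'joint_positions': array([-77.6654,  30.2773,  82.1574,   0.001 ,  67.6885, -10.2267]), 'qvel': array([ 0.0632, -0.0372,  0.0332,  0.0141, -0.0275, -0.0046]), 'tau': array([ -0.0001, -44.0038, -17.6595,   0.0634,   0.0583,  -0.0002]), 'position': array([ 0.2397, -0.5765,  0.2403]), 'tcp_rot': array([[-0.9235, -0.0004,  0.3837],
       [-0.3837,  0.0021, -0.9235],
       [-0.0004, -1.    , -0.0021]]), 'force': array([ 0.4837, -0.4989, -0.2281]), 'moment': array([ 0.0507, -0.0204, -0.0455]), 'opening': 1.0007361184724166}
scene {'mtx': array([[527.4963,   0.    , 282.439 ],
       [  0.    , 527.4963, 219.4675],
       [  0.    ,   0.    ,   1.    ]]), 'pose': array([[ 0.6185, -0.4487,  0.6451,  1.4245],
       [ 0.7856,  0.3721, -0.4944, -0.6906],
       [-0.0182,  0.8126,  0.5826,  0.8579],
       [ 0.    ,  0.    ,  0.    ,  1.    ]])}
top {'mtx': array([[532.3281,   0.    , 279.1368],
       [  0.    , 532.3281, 204.7094],
       [  0.    ,   0.    ,   1.    ]]), 'pose': array([[ 0.0179,  0.9918, -0.1267,  0.364 ],
       [-0.9998,  0.0181,  0.0006, -0.0075],
       [ 0.0029,  0.1266,  0.9919,  1.6564],
       [ 0.    ,  0.    ,  0.    ,  1.    ]])}
wrist {'mtx': array([[325.1923,   0.    , 280.153 ],
       [  0.    , 325.1923, 206.0859],
       [  0.    ,   0.    ,   1.    ]]), 'hand_eye': array([[ 0.0005, -0.9696, -0.2449, -0.0667],
       [-0.0004,  0.2449, -0.9696, -0.1443],
       [ 1.    ,  0.0006, -0.0002,  0.0008],
       [ 0.    ,  0.    ,  0.    ,  1.    ]])}
```

View pics/scene1.png

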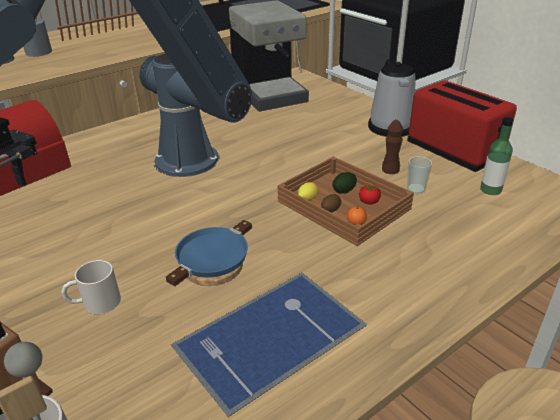

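View pics/top1.png

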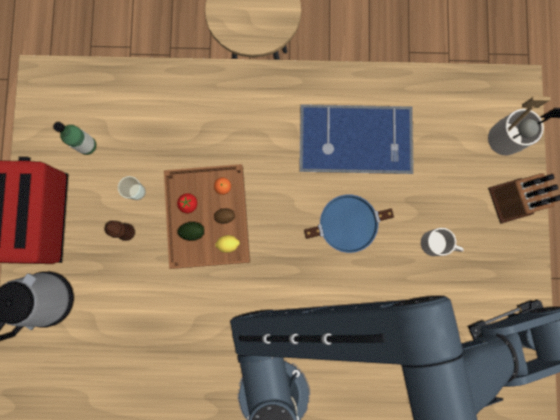

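The top view (up = +x, left = +y) shows the clementine near (223,185), the dish centre near (348,223) and its handles near (312,232) and (386,214). The near edge of the mat runs along row ~172, columns 300–413. I'll enlarge these.

Run:
```python
import cv2
p=cv2.imread("pics/top1.png")
cv2.imwrite("pics/c1.png",cv2.resize(p[155:285,155:255],None,fx=4.6,fy=4.6,interpolation=cv2.INTER_CUBIC))
cv2.imwrite("pics/c2.png",cv2.resize(p[140:270,290:430],None,fx=4.6,fy=4.6,interpolation=cv2.INTER_CUBIC))
```

```text
(no output)
```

View pics/c1.png

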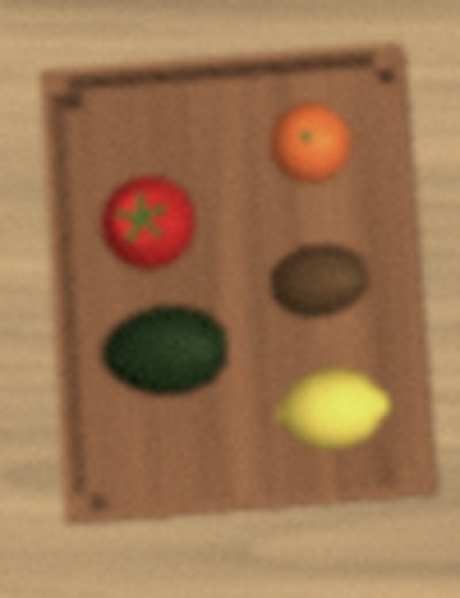

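View pics/c2.png

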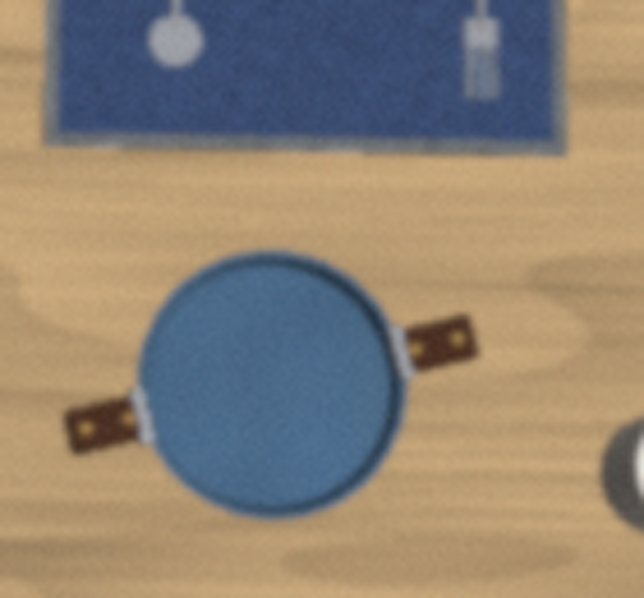

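```bash
cat > h.py <<'E'
from rig import bot
import cv2,numpy as np
np.set_printoptions(precision=4,suppress=True)
def px2w(name,u,v,z):
    c=bot.get_calibration(name);K=c["mtx"];T=c["pose"]
    r=T[:3,:3]@np.array([(u-K[0,2])/K[0,0],-(v-K[1,2])/K[1,1],-1.])
    return T[:3,3]+r*(z-T[2,3])/r[2]
def w2px(name,p):
    c=bot.get_calibration(name);K=c["mtx"];T=c["pose"]
    q=T[:3,:3].T@(np.asarray(p)-T[:3,3]);return np.array([K[0,2]-K[0,0]*q[0]/q[2],K[1,2]+K[1,1]*q[1]/q[2]])
E
python3 - <<'E'
from h import *
f=lambda X,Y,x0,y0,z:px2w("top",(X+.5)/4.6-.5+x0,(Y+.5)/4.6-.5+y0,z)
d=np.load("pics/top1.npy")
P={"clem":(312,142,155,155,.033),"kiwi":(319,279,155,155,.030),"lemon":(334,409,155,155,.032),"c1":(42,72,155,155,.056),"c2":(403,44,155,155,.056),"c3":(439,494,155,155,.056),"c4":(67,522,155,155,.056),
"dish":(271.5,384,290,140,.052),"hL":(72,432,290,140,.054),"hR":(473,336,290,140,.054),"mL":(45,143,290,140,.004),"mR":(566,153,290,140,.004)}
W={k:f(*v) for k,v in P.items()}
for k,v in W.items():print(k,v)
print("dist clem-kiwi",np.linalg.norm(W["clem"]-W["kiwi"]),"handles",np.linalg.norm(W["hL"]-W["hR"]),(W["hL"]+W["hR"])/2,"mat w",np.linalg.norm(W["mL"]-W["mR"]),(W["mL"]+W["mR"])/2)
for a,b in (("c1","c2"),("c2","c3"),("c3","c4"),("c4","c1")):print(a,b,np.linalg.norm(W[a]-W[b]),np.degrees(np.arctan2(*(W[b]-W[a])[1::-1])))
e=W["hL"]-W["hR"];print("handle dir",np.degrees(np.arctan2(e[1],e[0])))
# heights by depth
c=bot.get_calibration("top");T=c["pose"];K=c["mtx"]
for u,v in((222,185),(348,223),(310,232),(387,214),(356,165),(280,200)):
    z=d[v,u];q=np.array([(u-K[0,2])/K[0,0]*z,-(v-K[1,2])/K[1,1]*z,-z]);print(u,v,T[:3,:3]@q+T[:3,3])
# same points projected to scene
for k in("clem","dish","hL","hR","mL","mR"):print(k,w2px("scene",W[k]))
p=cv2.imread("pics/scene1.png")
cv2.imwrite("pics/s1.png",cv2.resize(p[180:400,150:420],None,fx=2.7,fy=2.7,interpolation=cv2.INTER_CUBIC))
E
```

```text
clem [0.6279 0.1675 0.033 ]
kiwi [0.5359 0.1603 0.03  ]
lemon [0.4493 0.1475 0.032 ]
c1 [0.668  0.3457 0.056 ]
c2 [0.6913 0.1066 0.056 ]
c3 [0.3942 0.0753 0.056 ]
c4 [0.3718 0.3161 0.056 ]
dish [ 0.5167 -0.2198  0.052 ]
hL [ 0.4825 -0.0889  0.054 ]
hR [ 0.5506 -0.3523  0.054 ]
mL [ 0.6843 -0.0706  0.004 ]
mR [ 0.684  -0.4281  0.004 ]
dist clem-kiwi 0.09236440964802015 handles 0.2721159886264567 [ 0.5166 -0.2206  0.054 ] mat w 0.35748986595380794 [ 0.6842 -0.2493  0.004 ]
c1 c2 0.2402216742097749 -84.42051724879639
c2 c3 0.2988109192829148 -173.98114352824487
c3 c4 0.2417988522910984 95.31335158623077
c4 c1 0.29767987747894287 5.717457208105899
handle dir 104.49568851960005
222 185 [0.6259 0.1666 0.0543]
348 223 [ 0.5192 -0.2212  0.0274]
310 232 [ 0.4874 -0.1031  0.0538]
387 214 [ 0.5451 -0.3337  0.0641]
356 165 [ 0.7059 -0.2492  0.0041]
280 200 [ 0.5902 -0.011   0.0023]
clem [355.4793 217.0973]
dish [209.9293 249.1156]
hL [245.8383 222.0459]
hR [168.0271 278.9734]
mL [300.8881 273.4236]
mR [169.6679 345.4596]
```

View pics/s1.png

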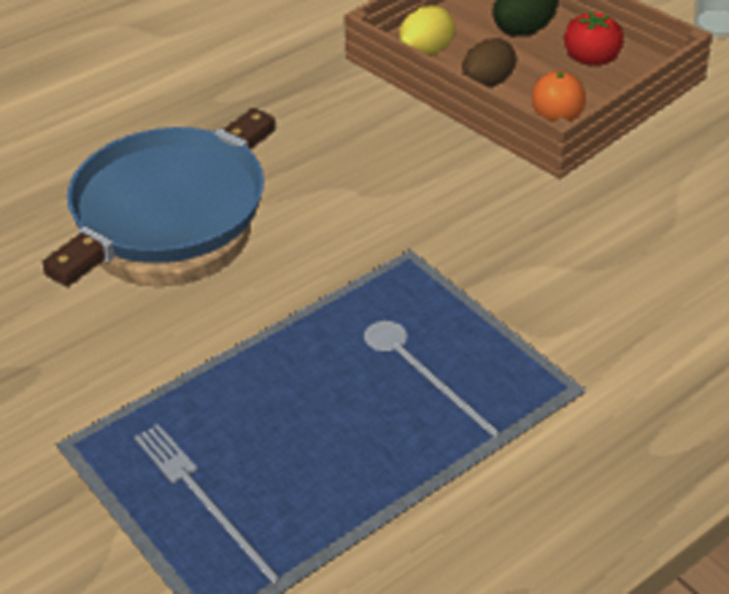

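```bash
cat >> h.py <<'E'
from scipy.spatial.transform import Rotation as Ro
def Rdown(az):
    a=np.radians(az);z=np.array([np.cos(a),np.sin(a),0]);y=np.array([0,0,-1.]);return np.c_[np.cross(y,z),y,z]
def prof(n,ramp):
    v=np.minimum(1,np.minimum((np.arange(n)+1)/(ramp+1),(n-np.arange(n))/(ramp+1)));s=np.cumsum(v);return s/s[-1]
def plan(pos,az,n,ramp=4,R0=None):
    """rows from present pose to pos/az, straight line"""
    s=bot.read_state();R=s["tcp_rot"] if R0 is None else R0
    d=R.T@(np.array(pos)-s["position"])*1000;w=Ro.from_matrix(R.T@Rdown(az)).as_rotvec(degrees=True)
    print("total",d.round(1),w.round(1),"pos",s["position"],"z az",np.degrees(np.arctan2(s["tcp_rot"][1,2],s["tcp_rot"][0,2])),"t",s["time_s"])
    print(", ".join(",".join(f"{x:.0f}" if abs(x)>1000 else f"{x:g}" for x in np.r_[(d*k).round(0),(w*k).round(1)]+0) for k in prof(n,ramp)))
def state():
    s=bot.read_state();print(s["time_s"],s["position"],"zaz %.2f"%np.degrees(np.arctan2(s["tcp_rot"][1,2],s["tcp_rot"][0,2])),"yaxis",s["tcp_rot"][:,1],"F",s["force"],"M",s["moment"],"open",s["opening"],"q",s["joint_positions"])
    return s
E
python3 -c "
from h import *
plan([.627,.1665,.2],-84.3,20)"
```

```text
total [-642.7   41.6 -537.5] [ 0.1 16.9 -0. ] pos [ 0.2397 -0.5765  0.2404] z az -67.43936467216975 t 0.1
-8,1,-7,0,0.2,0, -24,2,-20,0,0.6,0, -48,3,-40,0,1.3,0, -80,5,-67,0,2.1,0, -121,8,-101,0,3.2,0, -161,10,-134,0,4.2,0, -201,13,-168,0,5.3,0, -241,16,-202,0,6.3,0, -281,18,-235,0,7.4,0, -321,21,-269,0.1,8.4,0, -362,23,-302,0.1,9.5,0, -402,26,-336,0.1,10.5,0, -442,29,-370,0.1,11.6,0, -482,31,-403,0.1,12.6,0, -522,34,-437,0.1,13.7,0, -562,36,-470,0.1,14.8,0, -595,39,-497,0.1,15.6,0, -619,40,-517,0.1,16.2,0, -635,41,-531,0.1,16.6,0, -643,42,-538,0.1,16.9,0
```

Call:
jog_arm:
  motion: [-8, 1, -7, 0, 0.2, 0, -24, 2, -20, 0, 0.6, 0, -48, 3, -40, 0, 1.3, 0, -80, 5, -67, 0, 2.1, 0, -121, 8, -101, 0, 3.2, 0, -161, 10, -134, 0, 4.2, 0, -201, 13, -168, 0, 5.3, 0, -241, 16, -202, 0, 6.3, 0, -281, 18, -235, 0, 7.4, 0, -321, 21, -269, 0, 8.4, 0, -362, 23, -302, 0, 9.5, 0, -402, 26, -336, 0, 10.5, 0, -442, 29, -370, 0, 11.6, 0, -482, 31, -403, 0, 12.6, 0, -522, 34, -437, 0, 13.7, 0, -562, 36, -470, 0, 14.8, 0, -595, 39, -497, 0, 15.6, 0, -619, 40, -517, 0, 16.2, 0, -635, 41, -531, 0, 16.6, 0, -643, 42, -538, 0, 16.9, 0]
  gripper: 0.85

```text
time_s: 2.6
position: [0.6267, 0.1677, 0.1991]
tcp_rot: [[-0.995, -0.001, 0.1], [-0.1, -0.0, -0.995], [0.001, -1.0, 0.0]]
force: [0.9, -0.6, -0.1]
opening: 0.852
```

```bash
cat >> h.py <<'E'
def wpx(s,u,v,z):
    c=bot.get_calibration("wrist");K=c["mtx"];H=c["hand_eye"]
    a=np.array([u-K[0,2],v-K[1,2]]);r=np.hypot(*a);th=r/K[0,0];a=a/max(r,1e-9)
    ray=np.array([np.sin(th)*a[0],-np.sin(th)*a[1],-np.cos(th)])
    R=s["tcp_rot"];o=R@H[:3,3]+s["position"];w=R@H[:3,:3]@ray
    return o+w*(z-o[2])/w[2]
def w2wpx(s,p):
    c=bot.get_calibration("wrist");K=c["mtx"];H=c["hand_eye"]
    q=H[:3,:3].T@(s["tcp_rot"].T@(np.asarray(p)-s["position"])-H[:3,3]);th=np.arctan2(np.hypot(q[0],q[1]),-q[2]);a=np.array([q[0],-q[1]])/np.hypot(q[0],q[1])
    return K[:2,2]+K[0,0]*th*a
E
python3 - <<'E'
from h import *
s=state();p,d=bot.capture("wrist");cv2.imwrite("pics/w1.png",p[:,:,::-1]);state()
print(w2wpx(s,[.627,.1665,.033]))
E
```

```text
2.6 [0.6267 0.1677 0.1991] zaz -84.28 yaxis [-0.0006 -0.0002 -1.    ] F [ 0.868  -0.5985 -0.1413] M [ 0.0401  0.0199 -0.0144] open 0.8516249213172364 q [ 5.1315 34.7199 80.7772 -0.007  64.5393 89.4133]
2.65 [0.6272 0.1682 0.199 ] zaz -84.30 yaxis [ 0.0001  0.0006 -1.    ] F [0.8287 0.6128 0.773 ] M [ 0.0371 -0.027  -0.0202] open 0.8491517771102929 q [ 5.1504 34.7558 80.7228  0.0402 64.5124 89.4287]
[280.6242 194.4236]
```

View pics/w1.png

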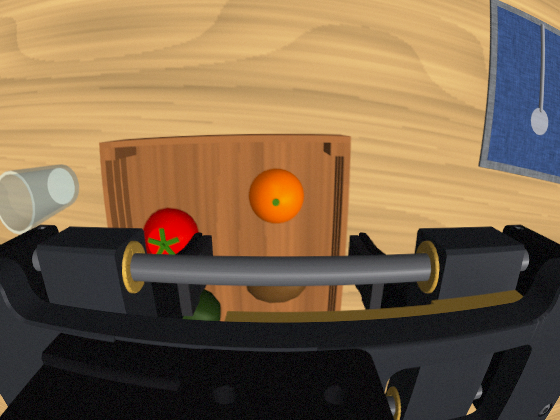

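The clementine's centre is at (276,196), against a predicted (280.6,194.4).

Run:
```python
from h import *
s=bot.read_state();print(wpx(s,276,196,.033))
plan([.627,.168,.036],-84.3,14,3)
```

```text
[0.6257 0.1715 0.033 ]
total [  0.3 163.    0.2] [ 0.  0. -0.] pos [0.6272 0.1682 0.199 ] z az -84.29561373075246 t 2.65
0,4,0,0,0,0, 0,11,0,0,0,0, 0,22,0,0,0,0, 0,37,0,0,0,0, 0,52,0,0,0,0, 0,67,0,0,0,0, 0,82,0,0,0,0, 0,96,0,0,0,0, 0,111,0,0,0,0, 0,126,0,0,0,0, 0,141,0,0,0,0, 0,152,0,0,0,0, 0,159,0,0,0,0, 0,163,0,0,0,0
```

Call:
jog_arm:
  motion: [0, 4, 0, 0, 0, 0, 0, 11, 0, 0, 0, 0, 0, 22, 0, 0, 0, 0, 0, 37, 0, 0, 0, 0, 0, 52, 0, 0, 0, 0, 0, 67, -1, 0, 0, 0, 0, 82, -1, 0, 0, 0, 0, 96, -1, 0, 0, 0, 0, 111, -1, 0, 0, 0, 0, 126, -1, 0, 0, 0, 0, 141, -1, 0, 0, 0, 0, 152, -1, 0, 0, 0, 0, 159, -1, 0, 0, 0, 0, 163, -1, 0, 0, 0, 0, 163, -1, 0, 0, 0]

```text
time_s: 4.53
position: [0.6271, 0.1674, 0.0362]
tcp_rot: [[-0.995, 0.0, 0.099], [-0.099, -0.0, -0.995], [-0.0, -1.0, 0.0]]
force: [0.4, 0.5, 0.1]
opening: 0.851
```

Run:
```python
from h import *
s=state();p,d=bot.capture("wrist");cv2.imwrite("pics/w2.png",p[:,:,::-1])
```

```text
4.525 [0.6271 0.1674 0.0362] zaz -84.33 yaxis [ 0.0001 -0.     -1.    ] F [0.4256 0.4532 0.1174] M [ 0.034  -0.0041  0.0048] open 0.8509705478230526 q [ 5.1026 47.1813 85.8889 -0.0009 46.926  89.4357]
```

View pics/w2.png

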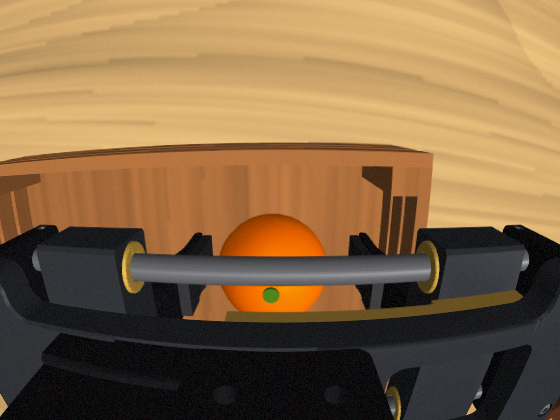

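The ball spans columns 219–326, centre 272.5, while the midpoint between the fingers is at about 281. I'll shift about 4 mm to tool −z and then close.

Call:
jog_arm:
  motion: [0, 0, -2, 0, 0, 0, 0, 0, -4, 0, 0, 0, 0, 0, -4, 0, 0, 0]

```text
time_s: 4.95
position: [0.6268, 0.1716, 0.0365]
tcp_rot: [[-0.995, 0.0, 0.099], [-0.099, 0.0, -0.995], [-0.0, -1.0, -0.0]]
force: [-0.5, 0.8, -0.3]
opening: 0.848
```

Call:
jog_arm:
  motion: [0, 0, 0, 0, 0, 0, 0, 0, 0, 0, 0, 0, 0, 0, 0, 0, 0, 0, 0, 0, 0, 0, 0, 0, 0, 0, 0, 0, 0, 0, 0, 0, 0, 0, 0, 0]
  gripper: 0.3

```text
time_s: 5.7
position: [0.6267, 0.1713, 0.0362]
tcp_rot: [[-0.995, -0.0, 0.099], [-0.099, -0.0, -0.995], [0.0, -1.0, 0.0]]
force: [0.5, 0.1, 0.3]
opening: 0.607
```

Run:
```python
from h import *
s=state()
p,d=bot.capture("wrist");cv2.imwrite("pics/w3.png",p[:,:,::-1])
```

```text
5.7 [0.6267 0.1713 0.0362] zaz -84.33 yaxis [-0.     -0.0001 -1.    ] F [0.4783 0.0896 0.309 ] M [-0.0786  0.0099 -0.0345] open 0.6066623864886002 q [ 5.456  47.2141 85.7911 -0.0052 46.9957 89.7926]
```

View pics/w3.png

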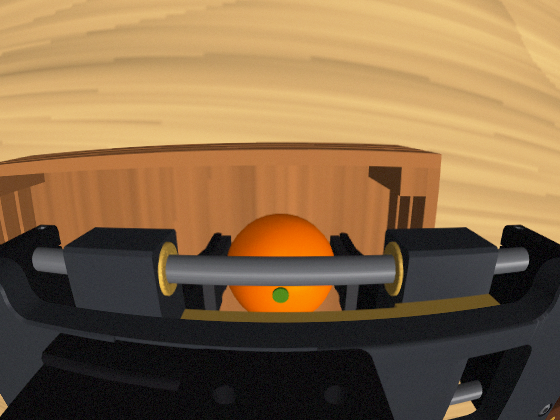

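Call:
jog_arm:
  motion: [0, -3, 0, 0, 0, 0, 0, -9, 0, 0, 0, 0, 0, -20, 0, 0, 0, 0, 0, -36, 0, 0, 0, 0, 0, -54, 0, 0, 0, 0, 0, -72, 0, 0, 0, 0, 0, -90, 0, 0, 0, 0, 0, -106, 0, 0, 0, 0, 0, -117, 0, 0, 0, 0, 0, -124, 0, 0, 0, 0]

```text
time_s: 7.0
position: [0.6268, 0.1714, 0.161]
tcp_rot: [[-0.995, 0.0, 0.099], [-0.099, 0.0, -0.995], [-0.0, -1.0, -0.0]]
force: [0.4, -0.4, -0.9]
opening: 0.606
```

Run:
```python
from h import *
s=state()
for n in("wrist","top"):
    p,d=bot.capture(n);cv2.imwrite(f"pics/{n}4.png",p[:,:,::-1])
plan([.517,-.220,.160],-84.3,18,5)
for dx in(-.008,-.004,0,.004,.008):print(dx,w2wpx(s,s["position"]+s["tcp_rot"]@np.array([dx,.003,0])))
```

```text
7.0 [0.6268 0.1714 0.161 ] zaz -84.34 yaxis [ 0.0004  0.     -1.    ] F [ 0.4011 -0.4426 -0.9114] M [ 0.0109 -0.023  -0.0037] open 0.6057309773065207 q [ 5.4586 37.3775 82.4299  0.0001 60.1695 89.7941]
total [148.1   0.8 378.7] [ 0.  -0.  -0.1] pos [0.627  0.1714 0.1609] z az -84.33752493839026 t 7.1
2,0,5,0,0,0, 6,0,15,0,0,0, 11,0,29,0,0,0, 19,0,49,0,0,0, 28,0,73,0,0,0, 40,0,102,0,0,0, 51,0,131,0,0,0, 63,0,160,0,0,0, 74,0,189,0,0,0, 85,0,218,0,0,0, 97,1,248,0,0,0, 108,1,277,0,0,0, 120,1,306,0,0,-0.1, 129,1,330,0,0,-0.1, 137,1,350,0,0,-0.1, 142,1,364,0,0,-0.1, 146,1,374,0,0,-0.1, 148,1,379,0,0,-0.1
-0.008 [278.7142 249.4593]
-0.004 [278.7307 256.9984]
0 [278.7474 264.3911]
0.004 [278.7642 271.6342]
0.008 [278.7813 278.7251]
```

View pics/wrist4.png

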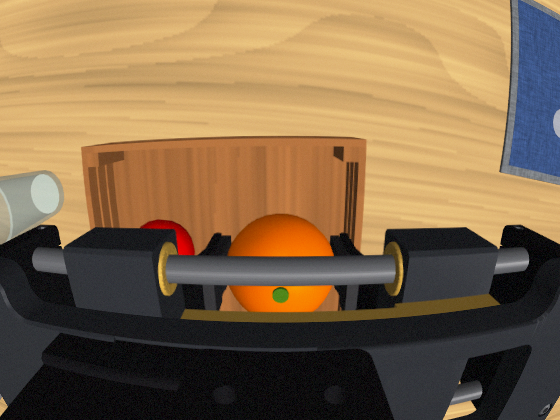

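View pics/top4.png

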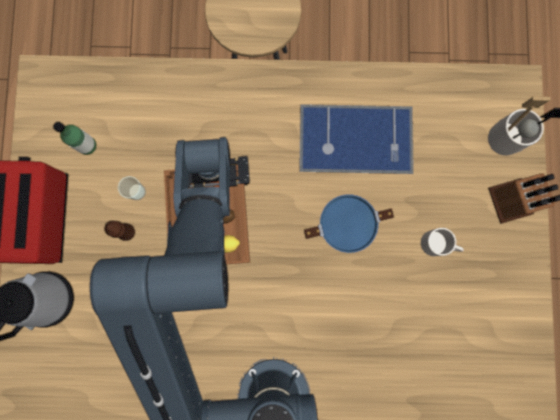

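The clementine is held centrally. Next I'll stop short of the dish, over its near side, and measure it with the wrist camera.

Run:
```python
from h import *
plan([.43,-.220,.200],-84.3,20,5)
```

```text
total [234.6 -39.3 370.1] [ 0.  -0.  -0.1] pos [0.627  0.1714 0.1609] z az -84.33752493839026 t 7.1
3,0,4,0,0,0, 8,-1,12,0,0,0, 16,-3,25,0,0,0, 26,-4,41,0,0,0, 39,-7,62,0,0,0, 55,-9,86,0,0,0, 70,-12,111,0,0,0, 86,-14,136,0,0,0, 102,-17,160,0,0,0, 117,-20,185,0,0,0, 133,-22,210,0,0,0, 149,-25,234,0,0,0, 164,-28,259,0,0,0, 180,-30,284,0,0,0, 196,-33,308,0,0,-0.1, 209,-35,329,0,0,-0.1, 219,-37,345,0,0,-0.1, 227,-38,358,0,0,-0.1, 232,-39,366,0,0,-0.1, 235,-39,370,0,0,-0.1
```

Call:
jog_arm:
  motion: [3, 0, 4, 0, 0, 0, 8, -1, 12, 0, 0, 0, 16, -3, 25, 0, 0, 0, 26, -4, 41, 0, 0, 0, 39, -7, 62, 0, 0, 0, 55, -9, 86, 0, 0, 0, 70, -12, 111, 0, 0, 0, 86, -14, 136, 0, 0, 0, 102, -17, 160, 0, 0, 0, 117, -20, 185, 0, 0, 0, 133, -22, 210, 0, 0, 0, 149, -25, 234, 0, 0, 0, 164, -28, 259, 0, 0, 0, 180, -30, 284, 0, 0, 0, 196, -33, 308, 0, 0, 0, 209, -35, 329, 0, 0, 0, 219, -37, 345, 0, 0, 0, 227, -38, 358, 0, 0, 0, 232, -39, 366, 0, 0, 0, 235, -39, 370, 0, 0, 0]

```text
time_s: 9.6
position: [0.429, -0.2204, 0.1994]
tcp_rot: [[-0.995, 0.0, 0.098], [-0.098, -0.0, -0.995], [-0.0, -1.0, 0.0]]
force: [-0.3, -0.4, -1.4]
opening: 0.606
```

Run:
```python
from h import *
s=state()
p,d=bot.capture("wrist");p=p.copy()[:,:,::-1];cv2.imwrite(f"pics/wrist5.png",p)
cv2.imwrite("pics/wrist5c.png",cv2.resize(p[40:240,140:420],None,fx=2.8,fy=2.8,interpolation=cv2.INTER_CUBIC))
```

```text
9.6 [ 0.429  -0.2204  0.1994] zaz -84.37 yaxis [ 0.0002 -0.     -1.    ] F [-0.267  -0.3628 -1.3869] M [0.0436 0.0307 0.0162] open 0.605760239009513 q [-40.5014  22.9169 104.7459   0.0093  52.3276  43.8606]
```

View pics/wrist5.png

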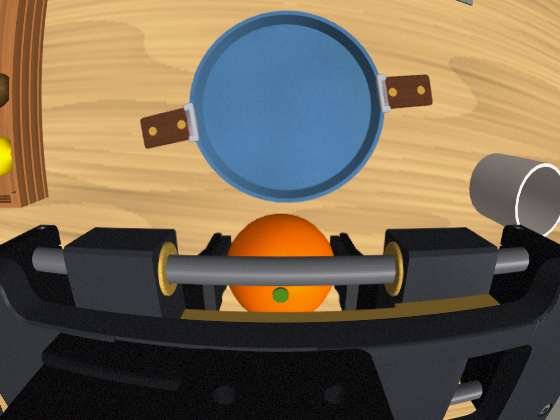

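View pics/wrist5c.png

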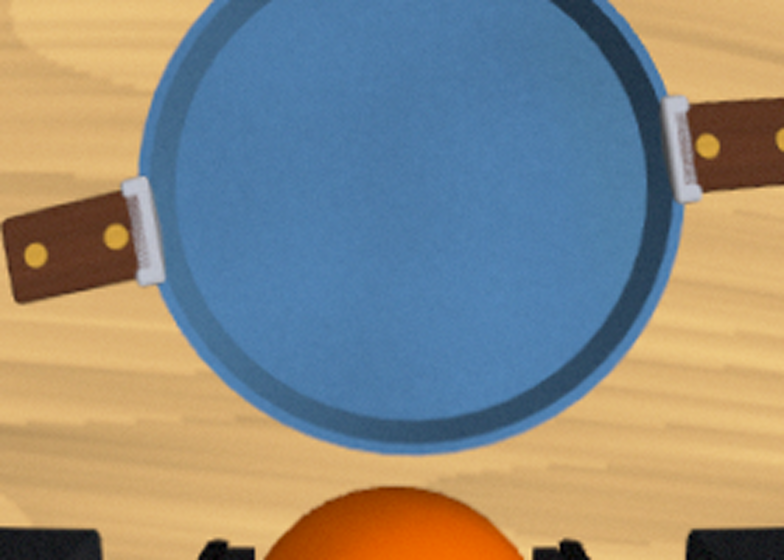

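Run:
```python
from h import *
s=bot.read_state()
p=cv2.imread("pics/wrist5.png");h=cv2.cvtColor(p,cv2.COLOR_BGR2HSV)
m=cv2.inRange(h,(95,60,30),(125,255,255));m[:, :150]=0;m[:,430:]=0;m[230:]=0
n,l,st,_=cv2.connectedComponentsWithStats(m);i=1+np.argmax(st[1:,4]);print(st[i])
c=max(cv2.findContours((l==i).astype(np.uint8),cv2.RETR_EXTERNAL,cv2.CHAIN_APPROX_NONE)[0],key=len)[:,0]
P=np.array([wpx(s,u,v,.051) for u,v in c])
from scipy.optimize import least_squares
f=least_squares(lambda q:np.hypot(P[:,0]-q[0],P[:,1]-q[1])-q[2],[.517,-.22,.089],loss="soft_l1",f_scale=.001);print("circle",f.x)
w=[wpx(s,*a,.054) for a in((152.6,131.3),(181.5,124.4),(392.5,91.8),(421.5,89.5),(144,133),(432.5,90))]
print(np.array(w));e=w[0]-w[3];print("len",np.linalg.norm(w[4]-w[5]),(w[4]+w[5])/2,"az",np.degrees(np.arctan2(e[1],e[0])))
```

```text
[  190    11   194   191 28866]
circle [ 0.5154 -0.219   0.0884]
[[ 0.4826 -0.097   0.054 ]
 [ 0.4902 -0.1253  0.054 ]
 [ 0.5399 -0.3135  0.054 ]
 [ 0.5477 -0.3425  0.054 ]
 [ 0.4807 -0.0881  0.054 ]
 [ 0.5496 -0.3542  0.054 ]]
len 0.27484899121271694 [ 0.5151 -0.2212  0.054 ] az 104.8432089558683
```

Run:
```python
from h import *
s=bot.read_state()
p=cv2.imread("pics/wrist5.png").astype(int)
rows=[v for v in range(200,250) if p[v,281,2]>150 and p[v,281,0]<60];print("top row",rows[0])
H=bot.get_calibration("wrist")["hand_eye"]
U=np.random.default_rng(0).normal(size=(20000,3));U/=np.linalg.norm(U,axis=1)[:,None]
for dx in(-.004,-.002,0,.002,.004):
    C=s["position"]+s["tcp_rot"]@np.array([dx,.003,0]);q=np.array([w2wpx(s,C+.027*u) for u in U[:6000]]);print(dx,q.min(0),q.max(0))
plan([.5155,-.22,.115],-84.3,12,4)
```

```text
top row 217Traceback (most recent call last):
  File "<stdin>", line 8, in <module>
  File "h.py", line 32, in w2wpx
    c=bot.get_calibration("wrist");K=c["mtx"];H=c["hand_eye"]
ValueError: time passes only in moves, steps and waits
```

```bash
sed -i 's/bot.get_calibration(/cal(/' h.py; sed -i '3i import functools\n@functools.lru_cache(None)\ndef cal(n): return bot.get_calibration(n)' h.py
python3 - <<'E'
from h import *
s=bot.read_state()
U=np.random.default_rng(0).normal(size=(6000,3));U/=np.linalg.norm(U,axis=1)[:,None]
for dx in(-.004,-.002,0,.002,.004):
    C=s["position"]+s["tcp_rot"]@np.array([dx,.003,0]);q=np.array([w2wpx(s,C+.027*u) for u in U]);print(dx,q.min(0),q.max(0))
plan([.5155,-.22,.115],-84.3,12,4)
E
```

```text
-0.004 [223.4347 201.9403] [334.0063 312.0648]
-0.002 [223.6851 205.9438] [333.7704 315.5059]
0 [223.9383 209.909 ] [333.5318 318.8996]
0.002 [224.1942 213.8164] [333.2907 322.2461]
0.004 [224.4525 217.6928] [333.0479 325.5456]
total [-86.2  84.2   7.9] [-0.  -0.1  0. ] pos [ 0.4289 -0.2206  0.1993] z az -84.35532180046893 t 9.65
-2,2,0,0,0,0, -6,6,1,0,0,0, -13,13,1,0,0,0, -22,21,2,0,0,0, -32,32,3,0,0,0, -43,42,4,0,0,0, -54,53,5,0,0,0, -65,63,6,0,0,0, -73,72,7,0,0,0, -80,78,7,0,-0.1,0, -84,82,8,0,-0.1,0, -86,84,8,0,-0.1,0
```

Call:
jog_arm:
  motion: [-2, 2, 0, 0, 0, 0, -6, 6, 1, 0, 0, 0, -13, 13, 1, 0, 0, 0, -22, 21, 2, 0, 0, 0, -33, 32, 3, 0, 0, 0, -44, 42, 4, 0, 0, 0, -55, 53, 5, 0, 0, 0, -66, 63, 6, 0, 0, 0, -75, 72, 7, 0, 0, 0, -82, 78, 7, 0, 0, 0, -87, 82, 7, 0, 0, 0, -89, 84, 7, 0, 0, 0, -89, 84, 7, 0, 0, 0]

```text
time_s: 11.28
position: [0.5186, -0.2181, 0.1153]
tcp_rot: [[-0.995, -0.0, 0.099], [-0.099, 0.0, -0.995], [0.0, -1.0, -0.0]]
force: [0.2, -0.2, -0.9]
opening: 0.605
```

Run:
```python
from h import *
s=state()
for n in("scene",):
    p,d=bot.capture(n);p=p[:,:,::-1];cv2.imwrite(f"pics/{n}6.png",cv2.resize(p[120:320,100:360],None,fx=3,fy=3,interpolation=cv2.INTER_CUBIC))
```

```text
11.275 [ 0.5186 -0.2181  0.1153] zaz -84.33 yaxis [-0.0001  0.     -1.    ] F [ 0.1915 -0.2015 -0.9063] M [0.0112 0.0078 0.0205] open 0.6047909425676627 q [-34.1921  35.6012  97.3015  -0.0031  47.1008  50.1441]
```

View pics/scene6.png

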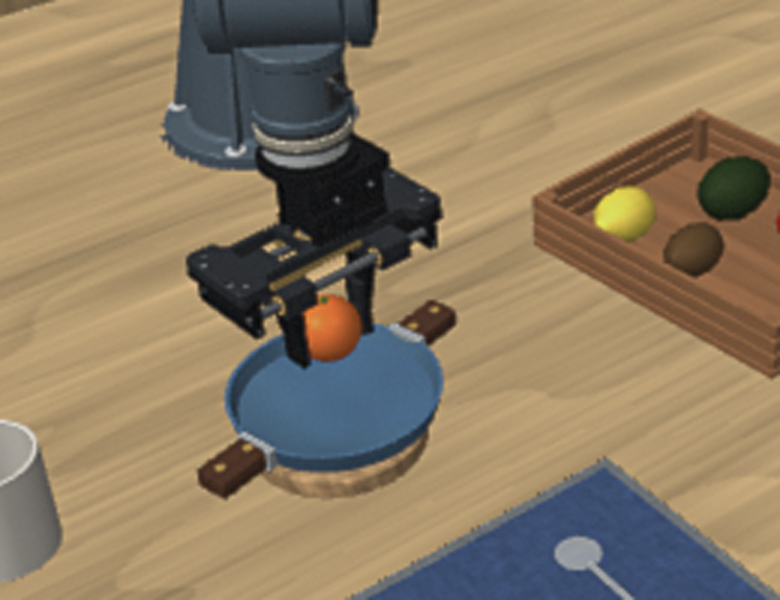

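Call:
jog_arm:
  motion: [0, 2, 0, 0, 0, 0, 0, 7, 1, 0, 0, 0, 0, 14, 1, 0, 0, 0, 0, 22, 1, 0, 0, 0, 0, 30, 1, 0, 0, 0, 0, 38, 1, 0, 0, 0, 0, 45, 1, 0, 0, 0, 0, 51, 1, 0, 0, 0, 0, 55, 1, 0, 0, 0, 0, 58, 1, 0, 0, 0, 0, 59, 1, 0, 0, 0, 0, 59.5, 1, 0, 0, 0]

```text
time_s: 12.82
position: [0.5188, -0.2192, 0.0558]
tcp_rot: [[-0.995, 0.0, 0.099], [-0.099, -0.0, -0.995], [-0.0, -1.0, 0.0]]
force: [-0.5, 0.6, -1.8]
opening: 0.604
```

Call:
jog_arm:
  motion: [0, 0.5, 0, 0, 0, 0, 0, 0.5, 0, 0, 0, 0]

```text
time_s: 13.08
position: [0.5188, -0.2192, 0.0554]
tcp_rot: [[-0.995, 0.0, 0.099], [-0.099, -0.0, -0.995], [-0.0, -1.0, 0.0]]
force: [0.3, -0.4, -0.6]
opening: 0.609
```

Run:
```python
from h import *
s=state()
p,d=bot.capture("scene");p=p[:,:,::-1];cv2.imwrite(f"pics/scene7.png",cv2.resize(p[180:300,150:280],None,fx=5,fy=5,interpolation=cv2.INTER_CUBIC))
p,d=bot.capture("wrist");p=p[:,:,::-1];cv2.imwrite(f"pics/wrist7.png",p)
```

```text
13.075 [ 0.5188 -0.2192  0.0554] zaz -84.34 yaxis [ 0.0002 -0.0001 -1.    ] F [ 0.2766 -0.4481 -0.608 ] M [-0.0152 -0.0166  0.0069] open 0.6091330144313433 q [-34.2741  41.3244  98.7642   0.0003  39.9005  50.0619]
```

View pics/scene7.png

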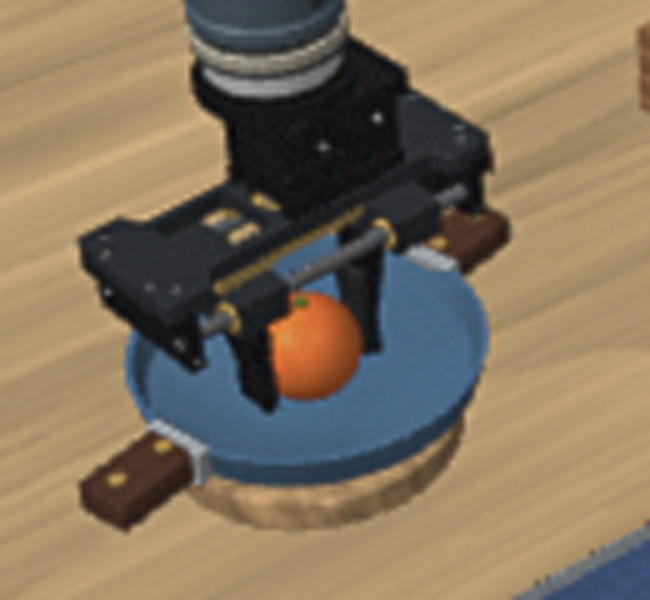

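View pics/wrist7.png

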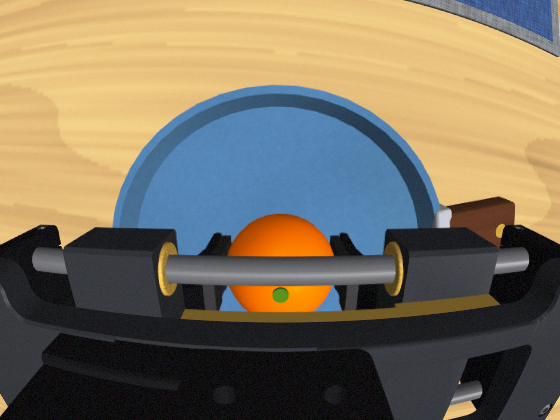

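Run:
```python
from h import *
from scipy.optimize import least_squares
s=bot.read_state()
def fit(P,r=None):
    if r: f=least_squares(lambda q:np.hypot(P[:,0]-q[0],P[:,1]-q[1])-r,[.517,-.22],loss="soft_l1",f_scale=.001)
    else: f=least_squares(lambda q:np.hypot(P[:,0]-q[0],P[:,1]-q[1])-q[2],[.517,-.22,.089],loss="soft_l1",f_scale=.001)
    return f.x
p=cv2.imread("pics/wrist7.png")
def blue(p):
    h=cv2.cvtColor(p,cv2.COLOR_BGR2HSV);m=cv2.inRange(h,(95,60,30),(125,255,255))
    return m
m=blue(p);m[:60]=0;m[:,450:]=0
pts=[]
for u in range(130,425,3):
    v=np.argmax(m[:215,u]>0)
    if v>60: pts.append((u,v))
P=np.array([wpx(s,u,v-.5,.052) for u,v in pts]);print("wrist rim",fit(P),fit(P,.089),pts[0],pts[-1])
# scene now
q=cv2.imread("pics/scene1.png");m=blue(q)
n,l,st,_=cv2.connectedComponentsWithStats(m);i=l[255,211];print(st[i])
c=max(cv2.findContours((l==i).astype(np.uint8),cv2.RETR_EXTERNAL,cv2.CHAIN_APPROX_NONE)[0],key=len)[:,0]
c=c[c[:,1]<252]
P=np.array([px2w("scene",u,v,.052) for u,v in c]);print("scene rim",fit(P),fit(P,.089))
print("ball scene",px2w("scene",(317.5)/5-.5+150,346.5/5-.5+180,.052))
print("clem scene at start",px2w("scene",558.5/2.7-.5+150,97.5/2.7-.5+180,.033))
```

```text
wrist rim [ 0.5148 -0.2185  0.0894] [ 0.5152 -0.2185] (130, np.int64(168)) (424, np.int64(169))
[ 175  227   73   50 2722]
scene rim [ 0.5166 -0.2172  0.0869] [ 0.5187 -0.2189]
ball scene [ 0.5204 -0.2134  0.052 ]
clem scene at start [0.6245 0.1742 0.033 ]
```

The apparent ball offset in the scene view came from the finger hiding part of the ball: its right edge at 362 minus the 55 px radius puts the centre at 307, and the rim centre is 306.5. I'll release it.

Call:
jog_arm:
  motion: [0, 0, 0, 0, 0, 0, 0, 0, 0, 0, 0, 0, 0, 0, 0, 0, 0, 0, 0, 0, 0, 0, 0, 0]
  gripper: 0.74

```text
time_s: 13.68
position: [0.5188, -0.2192, 0.0553]
tcp_rot: [[-0.995, 0.0, 0.099], [-0.099, -0.0, -0.995], [-0.0, -1.0, 0.0]]
force: [1.2, 0.4, -0.5]
opening: 0.739
```

Run:
```python
from h import *
s=state()
p,d=bot.capture("wrist");p=p[:,:,::-1];cv2.imwrite(f"pics/wrist8.png",p)
```

```text
13.675 [ 0.5188 -0.2192  0.0553] zaz -84.33 yaxis [ 0.0001 -0.0001 -1.    ] F [ 1.2222  0.4439 -0.5003] M [-0.0089  0.0575  0.013 ] open 0.7387630277818529 q [-34.2729  41.3297  98.763    0.001   39.8988  50.0612]
```

View pics/wrist8.png

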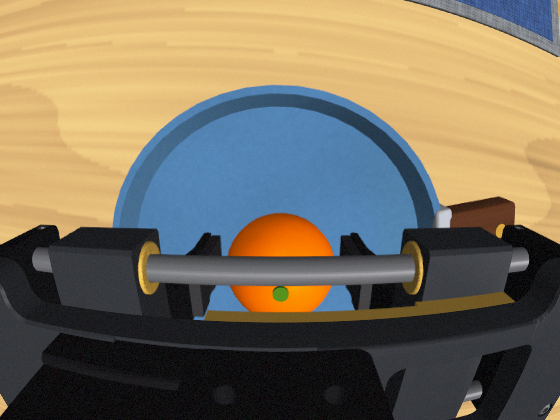

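The ball is free, still and centred between the fingers. I'll rise straight up.

Call:
jog_arm:
  motion: [0, -3, 0, 0, 0, 0, 0, -9, 0, 0, 0, 0, 0, -19, 0, 0, 0, 0, 0, -34, 0, 0, 0, 0, 0, -52, 0, 0, 0, 0, 0, -72, 0, 0, 0, 0, 0, -92, 0, 0, 0, 0, 0, -108, 0, 0, 0, 0, 0, -120, 0, 0, 0, 0, 0, -127, 0, 0, 0, 0, 0, -130, 0, 0, 0, 0]

```text
time_s: 15.1
position: [0.5186, -0.2191, 0.1855]
tcp_rot: [[-0.995, -0.0, 0.099], [-0.099, 0.0, -0.995], [0.0, -1.0, -0.0]]
force: [0.3, -0.3, 0.5]
opening: 0.741
```

Run:
```python
from h import *
s=state()
# hover: behind the handle so wrist sees it ; grip point r=.109 at az 104.7
a=np.radians(104.7);g=np.array([.5155,-.2195])+.110*np.array([np.cos(a),np.sin(a)]);print("grip",g)
plan([g[0],g[1],.17],14.7,16,4)
```

```text
15.1 [ 0.5186 -0.2191  0.1855] zaz -84.34 yaxis [-0.0001  0.0001 -1.    ] F [ 0.27   -0.2598  0.4509] M [0.0433 0.0576 0.0574] open 0.7412759741663244 q [-34.2757  29.6118  94.2897   0.0006  56.1033  50.0634]
grip [ 0.4876 -0.1131]
total [  20.4   15.5 -108.6] [  0. -99.  -0.] pos [ 0.5186 -0.2191  0.1855] z az -84.3394098303015 t 15.1
0,0,-2,0,-1.7,0, 1,1,-5,0,-5,0, 2,2,-11,0,-9.9,0, 3,3,-18,0,-16.5,0, 5,4,-27,0,-24.8,0, 7,5,-36,0,-33,0, 9,6,-45,0,-41.3,0, 10,8,-54,0,-49.5,0, 12,9,-63,0,-57.8,0, 14,10,-72,0,-66,0, 15,12,-81,0,-74.3,0, 17,13,-90,0,-82.5,0, 18,14,-98,0,-89.1,0, 19,15,-103,0,-94.1,0, 20,15,-107,0,-97.4,0, 20,15,-109,0,-99,0
```

Call:
jog_arm:
  motion: [0, 0, -2, 0, -1.7, 0, 1, 1, -5, 0, -5, 0, 2, 2, -11, 0, -9.9, 0, 3, 3, -18, 0, -16.5, 0, 5, 4, -27, 0, -24.8, 0, 7, 5, -36, 0, -33, 0, 9, 6, -45, 0, -41.3, 0, 10, 8, -54, 0, -49.5, 0, 12, 9, -63, 0, -57.8, 0, 14, 10, -72, 0, -66, 0, 15, 12, -81, 0, -74.3, 0, 17, 13, -90, 0, -82.5, 0, 18, 14, -98, 0, -89.1, 0, 19, 15, -103, 0, -94.1, 0, 20, 15, -107, 0, -97.4, 0, 20, 15, -109, 0, -99, 0, 20, 15, -109, 0, -99, 0]

```text
time_s: 17.23
position: [0.4879, -0.1125, 0.17]
tcp_rot: [[0.253, -0.001, 0.967], [-0.967, 0.0, 0.253], [-0.0, -1.0, -0.0]]
force: [0.4, 0.7, -0.1]
opening: 0.741
```

Run:
```python
from h import *
s=state()
for n in("wrist","top"):
    p,d=bot.capture(n);p=p[:,:,::-1]
    cv2.imwrite(f"pics/{n}9.png",p if n=="wrist" else cv2.resize(p[160:280,280:420],None,fx=5,fy=5,interpolation=cv2.INTER_CUBIC))
print(w2wpx(s,[.5155,-.2195,.051]),w2wpx(s,[.4876,-.1131,.054]))
```

```text
17.225 [ 0.4879 -0.1125  0.17  ] zaz 14.67 yaxis [-0.0005  0.0002 -1.    ] F [ 0.3719  0.7399 -0.0631] M [-0.0239 -0.1572 -0.0023] open 0.740618614400772 q [-25.7924  26.8843 103.813   -0.0041  49.3357 -40.4595]
[279.5416 317.4127] [279.3195 206.6466]
```

View pics/wrist9.png

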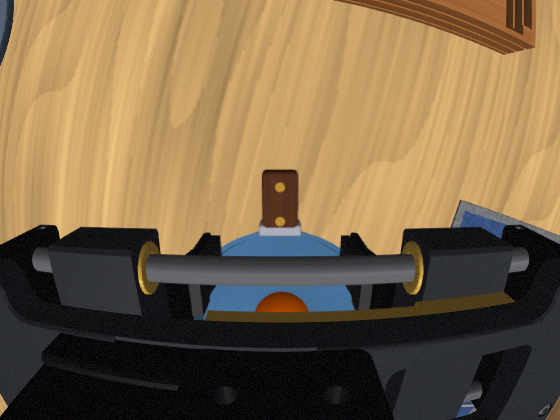

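View pics/top9.png

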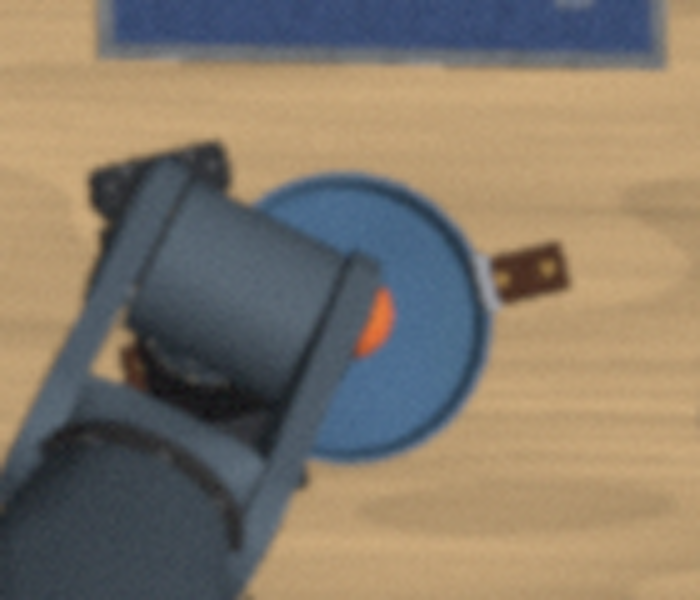

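The handle studs are at (280,187) and (280,222), centred on the jaw line, with the predicted handle middle at (279,207). I'll descend 125 mm.

Call:
jog_arm:
  motion: [0, 3, 0, 0, 0, 0, 0, 9, 0, 0, 0, 0, 0, 19, 0, 0, 0, 0, 0, 33, 0, 0, 0, 0, 0, 48, 0, 0, 0, 0, 0, 63, 0, 0, 0, 0, 0, 78, 0, 0, 0, 0, 0, 92, 0, 0, 0, 0, 0, 105, 0, 0, 0, 0, 0, 115, 0, 0, 0, 0, 0, 121, 0, 0, 0, 0, 0, 124, 0, 0, 0, 0, 0, 125, 0, 0, 0, 0, 0, 125, 0, 0, 0, 0]

```text
time_s: 19.08
position: [0.4882, -0.1128, 0.0455]
tcp_rot: [[0.253, 0.001, 0.967], [-0.967, -0.0, 0.253], [0.0, -1.0, 0.0]]
force: [0.8, -0.3, -0.6]
opening: 0.741
```

Run:
```python
from h import *
s=state()
for n in("wrist","scene"):
    p,d=bot.capture(n);p=p[:,:,::-1]
    cv2.imwrite(f"pics/{n}10.png",p if n=="wrist" else cv2.resize(p[180:300,150:280],None,fx=5,fy=5,interpolation=cv2.INTER_CUBIC))
```

```text
19.075 [ 0.4882 -0.1128  0.0455] zaz 14.66 yaxis [ 0.0006 -0.0003 -1.    ] F [ 0.8284 -0.288  -0.5663] M [-0.0553 -0.1102  0.006 ] open 0.7411034953473472 q [-25.8031  39.9605 108.0371   0.0017  31.9675 -40.4652]
```

View pics/wrist10.png

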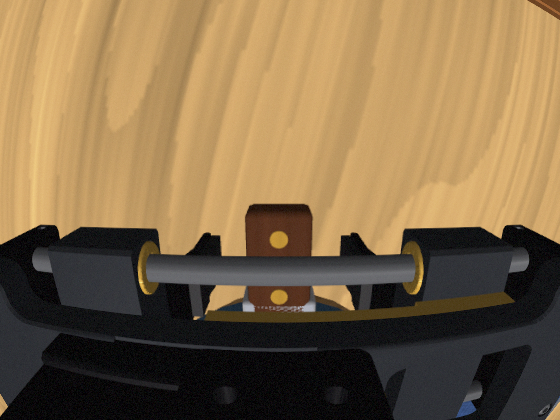

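View pics/scene10.png

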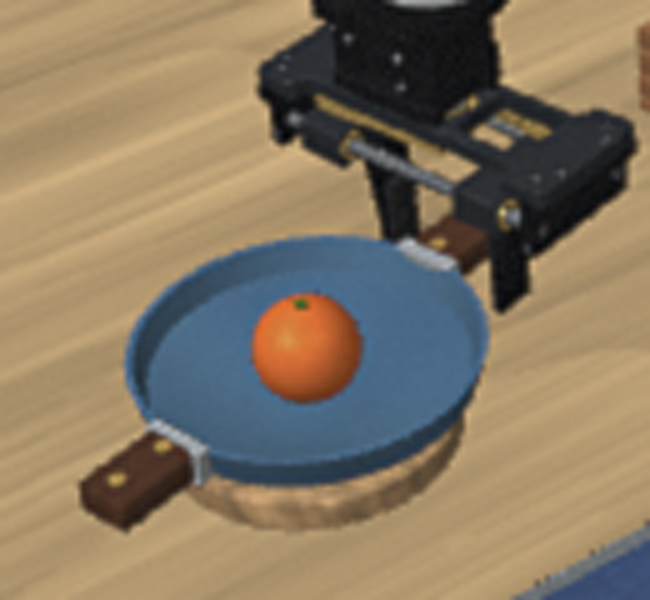

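Ball is in the middle of the dish. Handle spans columns 246–312 (centre 279) against jaw centre 281, so a shift of 1 mm, then close in stages.

Call:
jog_arm:
  motion: [0, 0, -1, 0, 0, 0, 0, 0, -1, 0, 0, 0, 0, 0, -1, 0, 0, 0]
  gripper: 0.42

```text
time_s: 19.55
position: [0.4871, -0.113, 0.0453]
tcp_rot: [[0.253, 0.0, 0.967], [-0.967, -0.0, 0.253], [0.0, -1.0, 0.0]]
force: [0.6, 0.3, -0.3]
opening: 0.492
```

Call:
jog_arm:
  motion: [0, 0, 0, 0, 0, 0, 0, 0, 0, 0, 0, 0, 0, 0, 0, 0, 0, 0, 0, 0, 0, 0, 0, 0]
  gripper: 0.1

```text
time_s: 20.05
position: [0.4871, -0.1129, 0.0453]
tcp_rot: [[0.253, 0.0, 0.967], [-0.967, -0.0, 0.253], [0.0, -1.0, 0.0]]
force: [0.8, -0.4, -0.0]
opening: 0.341
```

Run:
```python
from h import *
s=state()
for n in("wrist","scene"):
    p,d=bot.capture(n);p=p[:,:,::-1]
    cv2.imwrite(f"pics/{n}11.png",p if n=="wrist" else cv2.resize(p[180:300,150:280],None,fx=5,fy=5,interpolation=cv2.INTER_CUBIC))
```

```text
20.05 [ 0.4871 -0.1129  0.0453] zaz 14.67 yaxis [ 0.0001 -0.0001 -1.    ] F [ 0.7885 -0.3611 -0.0156] M [ 0.0664 -0.2196  0.0691] open 0.3408073772530188 q [-25.8748  39.9567 108.1709  -0.0018  31.8661 -40.5481]
```

View pics/wrist11.png

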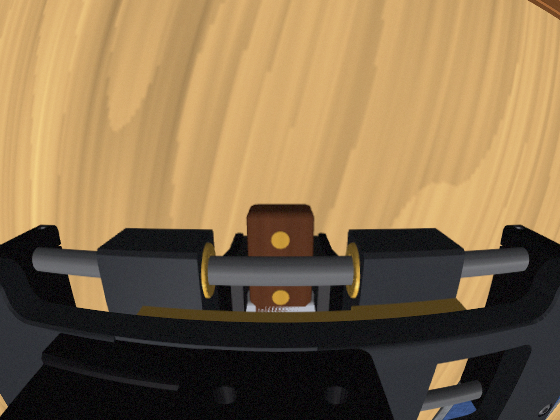

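View pics/scene11.png

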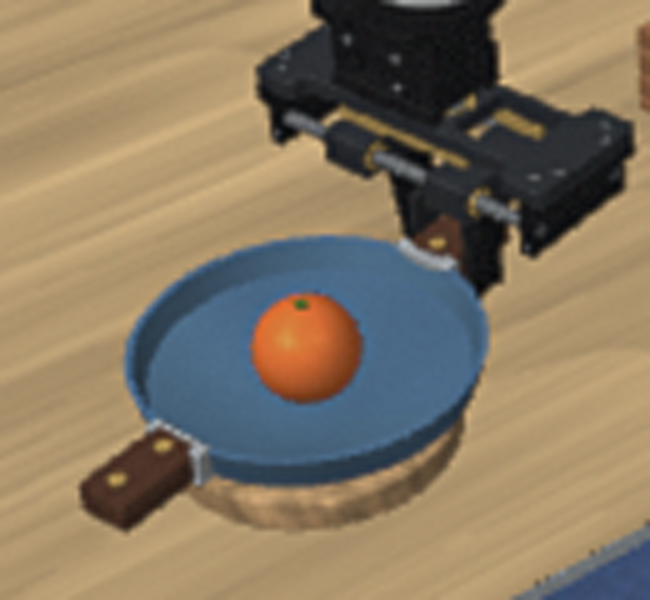

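Call:
jog_arm:
  motion: [0, -0.5, 0, 0, 0, 0, 0, -1.5, 0, 0, 0, 0, 0, -3, 0, 0, 0, 0, 0, -5, 0, 0, 0, 0, 0, -7, 0, 0, 0, 0, 0, -8.5, 0, 0, 0, 0, 0, -9.5, 0, 0, 0, 0, 0, -10, 0, 0, 0, 0, 0, -10, 0, 0, 0, 0]

```text
time_s: 21.28
position: [0.487, -0.1129, 0.0553]
tcp_rot: [[0.253, -0.0, 0.967], [-0.967, 0.0, 0.253], [-0.0, -1.0, -0.0]]
force: [-0.2, -0.7, -2.9]
opening: 0.337
```

Run:
```python
from h import *
s=state()
p,d=bot.capture("scene");p=p[:,:,::-1]
cv2.imwrite(f"pics/scene12.png",cv2.resize(p[180:300,150:280],None,fx=5,fy=5,interpolation=cv2.INTER_CUBIC))
p,d=bot.capture("wrist");p=p[:,:,::-1];cv2.imwrite("pics/wrist12.png",p)
```

```text
21.275 [ 0.487  -0.1129  0.0553] zaz 14.66 yaxis [-0.0001  0.     -1.    ] F [-0.2485 -0.6705 -2.9291] M [ 0.1556  0.0175 -0.0073] open 0.33728972339357294 q [-25.8835  38.8216 107.9971  -0.0014  33.1868 -40.5402]
```

View pics/scene12.png

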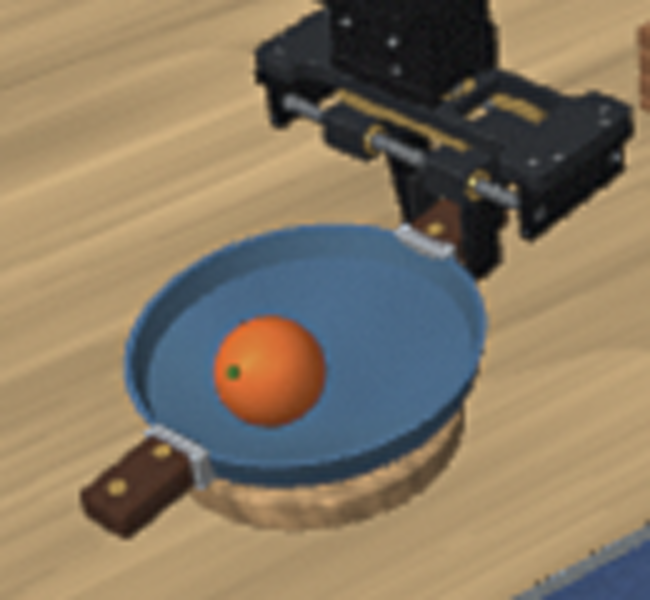

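View pics/wrist12.png

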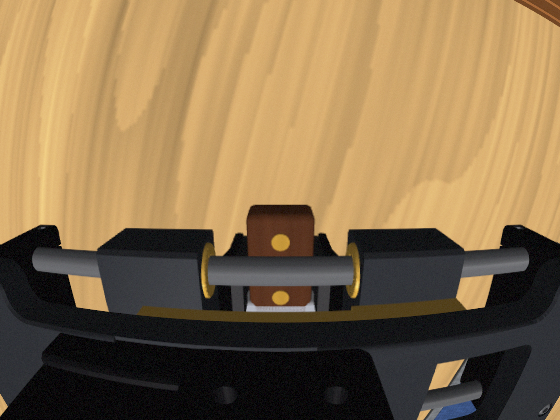

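The free side stayed down on the trivet: the dish pivoted about 3° and the ball rolled to about (271,371). I'll test whether the grip holds and is just sagging by tilting the tool 4° to raise the free end.

Call:
jog_arm:
  motion: [0, 0, 0, 0, 0, -0.4, 0, 0, 0, 0, 0, -1.2, 0, 0, 0, 0, 0, -2.2, 0, 0, 0, 0, 0, -3.2, 0, 0, 0, 0, 0, -3.8, 0, 0, 0, 0, 0, -4, 0, 0, 0, 0, 0, -4]

```text
time_s: 22.25
position: [0.487, -0.1127, 0.0552]
tcp_rot: [[0.253, 0.017, 0.967], [-0.965, -0.067, 0.253], [0.069, -0.998, -0.0]]
force: [0.4, 1.0, -2.4]
opening: 0.339
```

Run:
```python
from h import *
s=state()
p,d=bot.capture("scene");p=p[:,:,::-1];cv2.imwrite("pics/scene13f.png",p)
cv2.imwrite(f"pics/scene13.png",cv2.resize(p[180:300,150:280],None,fx=5,fy=5,interpolation=cv2.INTER_CUBIC))
```

```text
22.25 [ 0.487  -0.1127  0.0552] zaz 14.67 yaxis [ 0.0174 -0.0673 -0.9976] F [ 0.3518  1.0277 -2.4493] M [ 0.4572 -0.0783 -0.0217] open 0.33935224529329516 q [-24.04    38.5973 109.3132  -6.287   29.7559 -33.3146]
```

View pics/scene13.png

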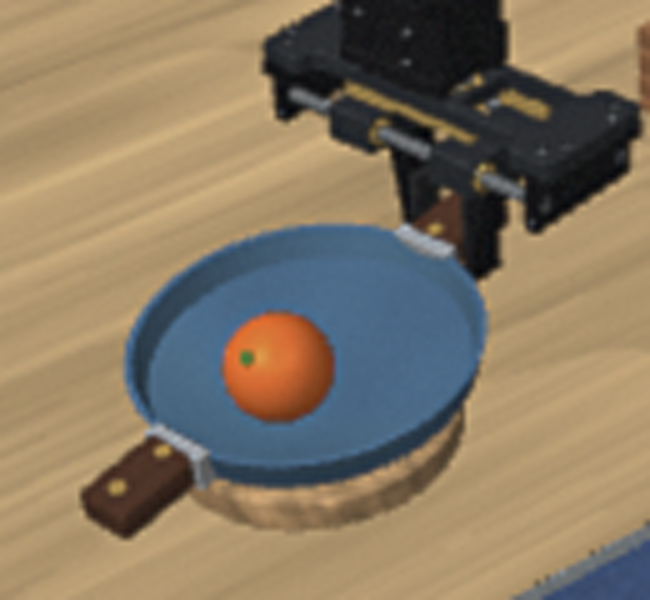

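Call:
jog_arm:
  motion: [0, 0, 0, 0, 0, -0.4, 0, 0, 0, 0, 0, -1.2, 0, 0, 0, 0, 0, -2, 0, 0, 0, 0, 0, -2.6, 0, 0, 0, 0, 0, -3, 0, 0, 0, 0, 0, -3]
  gripper: 0

```text
time_s: 23.05
position: [0.4871, -0.1128, 0.0552]
tcp_rot: [[0.251, 0.031, 0.967], [-0.96, -0.118, 0.253], [0.122, -0.993, 0.0]]
force: [0.0, 0.8, -1.9]
opening: 0.338
```

Run:
```python
from h import *
s=state();z=s["tcp_rot"][:,2];print("m_jaw",s["moment"]@z)
p,d=bot.capture("scene");p=p[:,:,::-1];cv2.imwrite("pics/scene14f.png",p)
s=bot.read_state();print("m_jaw",s["moment"]@z,s["force"])
cv2.imwrite(f"pics/scene14.png",cv2.resize(p[180:300,150:280],None,fx=5,fy=5,interpolation=cv2.INTER_CUBIC))
```

```text
23.05 [ 0.4871 -0.1128  0.0552] zaz 14.68 yaxis [ 0.0309 -0.118  -0.9925] F [ 0.022   0.7625 -1.8505] M [ 0.3768  0.0358 -0.0646] open 0.3377583310428946 q [-22.6183  38.5566 110.2395 -12.1399  27.4719 -26.697 ]
m_jaw 0.37357978675826875
m_jaw 0.44425229637607694 [ 0.2316 -1.2535 -2.3278]
```

View pics/scene14.png

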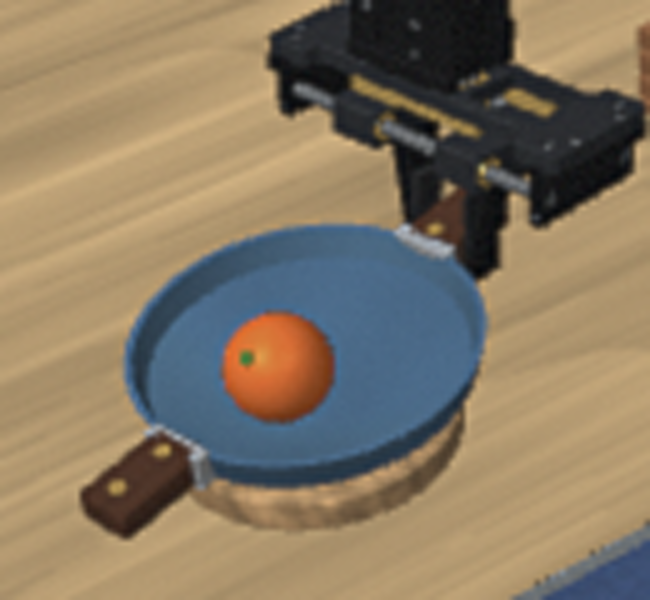

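The dish isn't following, so the handle is slipping rotationally in the pads. I'll average the wrench to see how far from holding it is.

Run:
```python
from h import *
F=[];M=[]
for i in range(6):
    p,d=bot.capture("scene" if i%2 else "top");s=bot.read_state();F.append(s["force"]);M.append(s["moment"])
F=np.array(F);M=np.array(M);print(F.mean(0),F.std(0),M.mean(0),M.std(0));print("jaw",M.mean(0)@s["tcp_rot"][:,2],s["time_s"])
```

```text
[ 0.0354  0.643  -2.6909] [0.5094 0.2899 0.3276] [ 0.4604 -0.0117  0.0368] [0.0292 0.0298 0.0366]
jaw 0.4424519102368182 23.4
```

Run:
```python
import cv2,numpy as np
I=[cv2.imread(f"pics/scene{k}.png",0).astype(np.float32) for k in(11,12,13,14)]
for nm,(x0,x1,y0,y1) in {"free handle":(75,215,415,550),"rim right front":(400,495,330,480),"bracket grip":(390,470,215,265),"left rim":(115,190,300,420)}.items():
    for a,b in((0,1),(1,2),(2,3)):
        A=I[a][y0:y1,x0:x1];B=I[b][y0:y1,x0:x1];w=cv2.createHanningWindow(A.shape[::-1],cv2.CV_32F)
        print(nm,a,b,np.round(cv2.phaseCorrelate(A,B,w)[0],2))
```

```text
free handle 0 1 [0.09 5.44]
free handle 1 2 [-0.02  0.52]
free handle 2 3 [0.04 0.54]
rim right front 0 1 [-0.1  -4.72]
rim right front 1 2 [-0.    0.07]
rim right front 2 3 [0.09 0.03]
bracket grip 0 1 [  0.18 -14.1 ]
bracket grip 1 2 [0.03 0.09]
bracket grip 2 3 [ 0.07 -0.05]
left rim 0 1 [ 0.45 -0.12]
left rim 1 2 [0.68 0.02]
left rim 2 3 [ 0.03 -2.47]
```

The grip transmits only about two thirds of the torque needed, so a plain vertical pinch at this radius won't do. Friction in this pinch is limited, so I want a grip with a longer pad overlap, with the tool tilted so that the pads run along the bar and the fingertips go under the bowl. First I'll fit the arm kinematics from recorded states to check reach.

```bash
cat > kin.py <<'E'
import numpy as np
from scipy.spatial.transform import Rotation as Ro
from scipy.optimize import least_squares
S=[([-77.6654,30.2773,82.1574,.001,67.6885,-10.2267],[.2397,-.5765,.2403]),
([5.1315,34.7199,80.7772,-.007,64.5393,89.4133],[.6267,.1677,.1991]),
([5.1026,47.1813,85.8889,-.0009,46.926,89.4357],[.6271,.1674,.0362]),
([5.4586,37.3775,82.4299,0,60.1695,89.7941],[.6268,.1714,.161]),
([-40.5014,22.9169,104.7459,.0093,52.3276,43.8606],[.429,-.2204,.1994]),
([-34.1921,35.6012,97.3015,-.0031,47.1008,50.1441],[.5186,-.2181,.1153]),
([-34.2741,41.3244,98.7642,.0003,39.9005,50.0619],[.5188,-.2192,.0554]),
([-34.2757,29.6118,94.2897,.0006,56.1033,50.0634],[.5186,-.2191,.1855]),
([-25.7924,26.8843,103.813,-.0041,49.3357,-40.4595],[.4879,-.1125,.17]),
([-25.8031,39.9605,108.0371,.0017,31.9675,-40.4652],[.4882,-.1128,.0455]),
([-24.04,38.5973,109.3132,-6.287,29.7559,-33.3146],[.487,-.1127,.0552]),
([-22.6183,38.5566,110.2395,-12.1399,27.4719,-26.697],[.4871,-.1128,.0552])]
TC=np.diag([1.,1,1])
def fk(q,p):
    a1,z0,L2,L3,e3,dl,d6=p
    e=lambda ax,a:Ro.from_euler(ax,a,degrees=True).as_matrix()
    R1=e('z',q[0]);R2=R1@e('y',q[1]);R3=R2@e('y',q[2]);R4=R3@e('z',q[3]);R5=R4@e('y',q[4]);R6=R5@e('z',q[5])
    t=R1@[a1,dl,z0]+R2@[0,0,L2]+R3@[e3,0,L3]+R5@[0,0,d6]
    return t,R6
def tool(R6):  # approach = R6 z ; jaws
    return np.c_[-R6[:,1],R6[:,2],-R6[:,0]]
def fit():
    f=least_squares(lambda p:np.concatenate([fk(q,p)[0]-x for q,x in S]),[0.05,.3,.4,.4,0,.11,.2]);return f
P=fit().x
if __name__=="__main__":
    np.set_printoptions(precision=4,suppress=True)
    f=fit();print(f.x,np.abs(f.fun).max())
    print(tool(fk(S[0][0],P)[1]));print(tool(fk(S[-1][0],P)[1]))
E
python3 kin.py
```

```text
[-0.0001  0.2739  0.5882  0.3917  0.1141  0.111   0.2866] 6.789627153769295e-05
[[-0.9235 -0.0004  0.3837]
 [-0.3837  0.0021 -0.9235]
 [-0.0004 -1.     -0.0021]]
[[ 0.2515  0.0309  0.9674]
 [-0.9601 -0.118   0.2534]
 [ 0.122  -0.9925  0.    ]]
```

```bash
cat >> kin.py <<'E'
LO=np.array([-176.69,-43.24,12.49,-82,0,-163.58]);HI=np.array([176.69,126.21,139.97,262,151.66,163.58])
def Rtilt(az,al):  # handle at azimuth az from dish centre; tool leans so tip points inward by al
    a=np.radians(az);inw=-np.array([np.cos(a),np.sin(a),0]);dn=np.array([0,0,-1.]);al=np.radians(al)
    y=np.cos(al)*dn+np.sin(al)*inw;z=np.cross(inw,dn);x=np.cross(y,z);return np.c_[x,y,z]
def ik(pos,R,q0):
    def err(q):
        t,R6=fk(q,P);return np.r_[(t-pos)*1000,Ro.from_matrix(tool(R6).T@R).as_rotvec()*300]
    b=None
    for k in range(4):
        x0=np.clip(np.array(q0)+(0 if k==0 else np.random.default_rng(k).normal(0,25,6)),LO+.5,HI-.5)
        f=least_squares(err,x0,bounds=(LO,HI),x_scale=20)
        if b is None or f.cost<b.cost:b=f
        if b.cost<1e-3:break
    return b.x,b.cost
E
python3 - <<'E'
from kin import *
np.set_printoptions(precision=1,suppress=True)
C=np.array([.5155,-.2195])
for al in(0,20,30,40,50,60):
    q=[-25.8,40,108,0,32,-40.5]
    print("alpha",al)
    for az,z in((104.7,.045),(104.7,.145),(125,.145),(148,.145),(170.1,.145)):
        a=np.radians(az);g=np.r_[C+.108*np.array([np.cos(a),np.sin(a)]),z]
        R=Rtilt(az,al);x,c=ik(g,R,q);print(az,z,x,"cost %.3g"%c)
        if c<1:q=x
E
```

```text
alpha 0
104.7 0.045 [-26.1  40.  108.   -0.   32.  -40.8] cost 9.64e-26
104.7 0.145 [-26.1  29.3 104.9   0.   45.8 -40.8] cost 1.17e-26
125 0.145 [-29.7  27.7 109.    0.   43.3 -64.7] cost 5.36e-25
148 0.145 [-35.1  26.7 111.5   0.   41.8 -93.1] cost 1.23e-26
170.1 0.145 [ -40.3   26.8  111.2    0.    42.  -120.4] cost 3e-26
alpha 20
104.7 0.045 [-16.4  41.1 113.7 -50.5  22.3  15.7] cost 5.39e-26
104.7 0.145 [-16.4  29.1 110.9 -32.   33.5  -5.1] cost 2.58e-25
125 0.145 [-23.4  26.1 119.6 -31.8  19.9 -29.7] cost 1.05e-26
148 0.145 [ -36.    24.3  125.5    7.6   10.4 -101.2] cost 2.82e-26
170.1 0.145 [ -48.1   24.3  124.6   38.8   19.3 -163.6] cost 1.54
alpha 30
104.7 0.045 [-11.2  43.6 115.5 -76.9  27.5  46. ] cost 4.92e-26
104.7 0.145 [-11.2  31.  113.3 -54.   33.8  19.5] cost 1.74e-26
125 0.145 [-19.5  27.9 124.6 -82.   17.1  23.4] cost 0.106
148 0.145 [-34.7  24.1 129.  -79.6   0.  -12.8] cost 211
170.1 0.145 [ -46.5   22.4  124.8   42.2   17.5 -163.6] cost 1.05e+03
alpha 40
104.7 0.045 [ -5.8  46.5 114.1 -82.   37.5  55.8] cost 105
104.7 0.145 [ -6.3  34.3 115.2 -72.4  39.   41.1] cost 4.92e-26
125 0.145 [-14.1  28.  122.7 -82.   25.1  27.6] cost 718
148 0.145 [-34.4  21.4 128.7 -79.5   0.  -12.5] cost 2.01e+03
170.1 0.145 [ -44.9   20.3  125.1   45.7   15.7 -163.6] cost 4.01e+03
alpha 50
104.7 0.045 [ -0.4  50.2 111.5 -82.   48.3  61.1] cost 506
104.7 0.145 [ -1.6  38.5 115.6 -82.   47.9  54.6] cost 13.9
125 0.145 [ -7.7  29.6 120.6 -82.   34.9  33.4] cost 2.7e+03
148 0.145 [-34.1  18.6 128.5 -77.5   0.  -14.1] cost 5.73e+03
170.1 0.145 [ -35.3   20.2  127.7   24.2    0.  -133.7] cost 9.94e+03
alpha 60
104.7 0.045 [  4.2  55.  108.8 -82.   59.2  66.6] cost 1.04e+03
104.7 0.145 [  3.   42.8 112.9 -82.   58.5  59.1] cost 322
125 0.145 [ -0.3  33.4 118.2 -82.   46.8  41.6] cost 5.61e+03
148 0.145 [-34.   15.7 128.4 -82.    0.   -9.3] cost 1.14e+04
170.1 0.145 [ -34.3   17.5  127.4   11.4    0.  -118.4] cost 1.64e+04
```

Findings: the friction limit is ~0.28 N m and 0.35–0.39 is needed. Inward tilt is limited by joint range. The better fix is to grip further in, with the finger fronts flush against the metal bracket. That gives a shorter lever plus a mechanical stop against sag. I'll set the dish back down gently and check.

Call:
jog_arm:
  motion: [0, 0.5, 0, 0, 0, 0.5, 0, 1.5, 0, 0, 0, 1.5, 0, 3, 0, 0, 0, 2.5, -0.5, 4, 0, 0, 0, 3.5, -0.5, 5.5, 0, 0, 0, 4.5, -1, 7, 0, 0, 0, 5.5, -1, 8, 0, 0, 0, 6.5, -1.2, 9, 0, 0, 0, 7, -1.2, 9.7, 0, 0, 0, 7, -1.2, 9.9, 0, 0, 0, 7]

```text
time_s: 24.65
position: [0.4871, -0.1131, 0.0454]
tcp_rot: [[0.253, 0.0, 0.967], [-0.967, -0.0, 0.253], [0.0, -1.0, 0.0]]
force: [-1.8, 2.8, 2.7]
opening: 0.339
```

Call:
jog_arm:
  motion: [0, 0, 0, 0, 0, 0, 0, 0, 0, 0, 0, 0]
  gripper: 0.39

```text
time_s: 24.9
position: [0.4878, -0.1136, 0.0453]
tcp_rot: [[0.253, 0.002, 0.967], [-0.967, -0.001, 0.253], [0.001, -1.0, 0.001]]
force: [0.4, -0.1, 0.1]
opening: 0.382
```

Run:
```python
from h import *
s=state()
p,d=bot.capture("scene");p=p[:,:,::-1];cv2.imwrite("pics/scene15f.png",p)
cv2.imwrite(f"pics/scene15.png",cv2.resize(p[180:300,150:280],None,fx=5,fy=5,interpolation=cv2.INTER_CUBIC))
p,d=bot.capture("wrist");p=p[:,:,::-1];cv2.imwrite("pics/wrist15.png",cv2.resize(p[190:340,180:380],None,fx=4,fy=4,interpolation=cv2.INTER_CUBIC))
```

```text
24.9 [ 0.4878 -0.1136  0.0453] zaz 14.66 yaxis [ 0.0015 -0.001  -1.    ] F [ 0.4487 -0.0566  0.1441] M [ 0.0029 -0.1201  0.0401] open 0.38176596700579013 q [-25.9     39.9621 108.1175  -0.0225  31.8189 -40.544 ]
```

View pics/scene15.png

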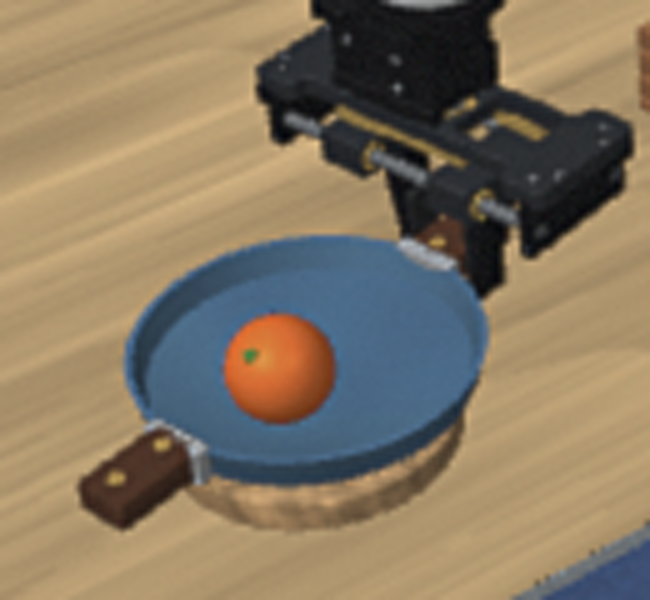

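View pics/wrist15.png

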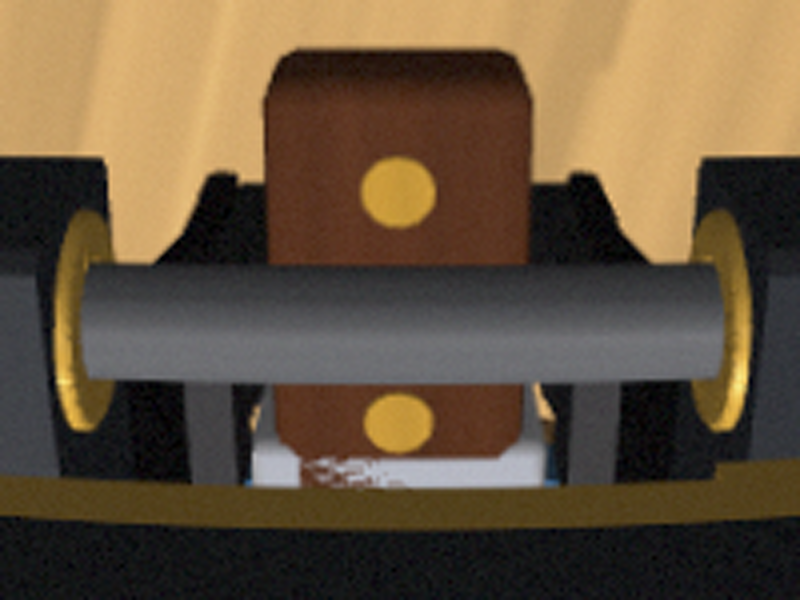

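The ball rests about 22 mm off centre at (280,368) and is static. Next I'll slide inward with the fingers just clear of the bar until they meet the bracket.

Call:
jog_arm:
  motion: [0.5, 0, 0, 0, 0, 0, 1.5, 0, 0, 0, 0, 0, 2.5, 0, 0, 0, 0, 0, 3.5, 0, 0, 0, 0, 0, 4.5, 0, 0, 0, 0, 0, 5.5, 0, 0, 0, 0, 0, 6, 0, 0, 0, 0, 0, 6, 0, 0, 0, 0, 0]
  gripper: 0.375

```text
time_s: 26.0
position: [0.4886, -0.1188, 0.0453]
tcp_rot: [[0.253, 0.0, 0.967], [-0.967, 0.0, 0.253], [0.0, -1.0, 0.0]]
force: [-0.1, 0.5, 0.4]
opening: 0.375
```

Run:
```python
from h import *
s=state()
p,d=bot.capture("scene");p=p[:,:,::-1];cv2.imwrite("pics/scene16f.png",p)
cv2.imwrite(f"pics/scene16.png",cv2.resize(p[180:300,150:280],None,fx=5,fy=5,interpolation=cv2.INTER_CUBIC))
p,d=bot.capture("wrist");p=p[:,:,::-1];cv2.imwrite("pics/wrist16.png",cv2.resize(p[190:340,180:380],None,fx=4,fy=4,interpolation=cv2.INTER_CUBIC))
I=[cv2.imread(f"pics/scene{k}.png",0).astype(np.float32) for k in(15,16)]
for nm,(x0,x1,y0,y1) in {"free handle":(75,215,415,550),"rim right front":(400,495,330,480)}.items():
    A=I[0][y0:y1,x0:x1];B=I[1][y0:y1,x0:x1];w=cv2.createHanningWindow(A.shape[::-1],cv2.CV_32F);print(nm,cv2.phaseCorrelate(A,B,w)[0])
```

```text
26.0 [ 0.4886 -0.1188  0.0453] zaz 14.66 yaxis [ 0.  0. -1.] F [-0.0738  0.4701  0.3963] M [-0.0465 -0.1687 -0.034 ] open 0.37466914323487877 q [-26.4182  40.0492 107.7628   0.0013  32.1869 -41.0764]
free handle (-0.08140954910288656, 0.49369661250472063)
rim right front (0.011746018082931187, 0.01370190036190877)
```

View pics/wrist16.png

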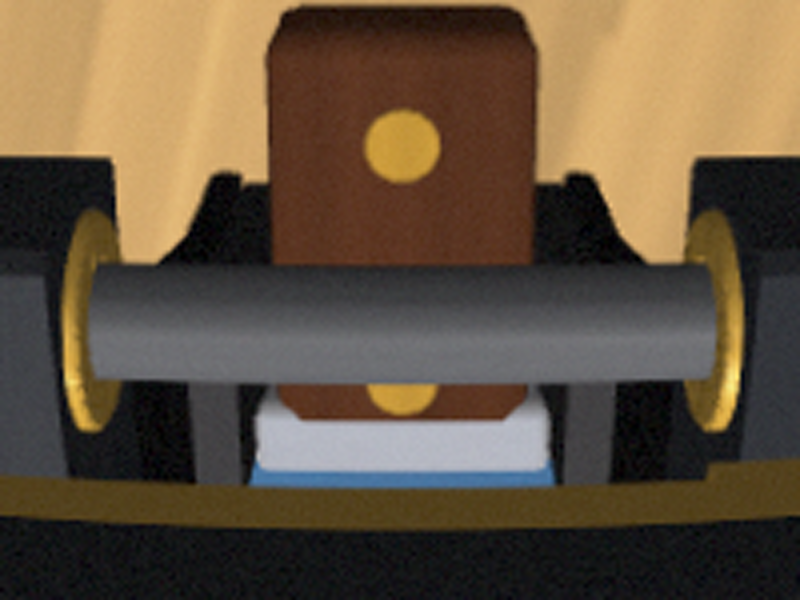

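Call:
jog_arm:
  motion: [0, 0, 0, 0, 0, 0, 0.5, 0, 0, 0, 0, 0, 1, 0, 0, 0, 0, 0, 1.5, 0, 0, 0, 0, 0, 2, 0, 0, 0, 0, 0, 2.5, 0, 0, 0, 0, 0, 3, 0, 0, 0, 0, 0, 3, 0, 0, 0, 0, 0]
  gripper: 0.355

```text
time_s: 27.1
position: [0.4894, -0.1217, 0.0453]
tcp_rot: [[0.253, 0.0, 0.967], [-0.967, -0.0, 0.253], [0.0, -1.0, 0.0]]
force: [0.6, -0.5, 0.9]
opening: 0.355
```

Run:
```python
from h import *
s=state()
p,d=bot.capture("scene");p=p[:,:,::-1];cv2.imwrite("pics/scene17f.png",p)
cv2.imwrite(f"pics/scene17.png",cv2.resize(p[180:300,150:280],None,fx=5,fy=5,interpolation=cv2.INTER_CUBIC))
I=[cv2.imread(f"pics/scene{k}.png",0).astype(np.float32) for k in(15,17)]
for nm,(x0,x1,y0,y1) in {"free handle":(75,215,415,550),"rim right front":(400,495,330,480)}.items():
    A=I[0][y0:y1,x0:x1];B=I[1][y0:y1,x0:x1];w=cv2.createHanningWindow(A.shape[::-1],cv2.CV_32F);print(nm,cv2.phaseCorrelate(A,B,w)[0])
```

```text
27.1 [ 0.4894 -0.1217  0.0453] zaz 14.66 yaxis [ 0.0001 -0.     -1.    ] F [ 0.5924 -0.5411  0.8816] M [ 0.0104 -0.104   0.0295] open 0.35516104120729886 q [-26.6784  40.094  107.5533   0.0014  32.3469 -41.34  ]
free handle (0.09593724529950975, 0.48751825756515643)
rim right front (-0.024835807032253854, 0.05717629225796372)
```

Call:
jog_arm:
  motion: [0.5, 0, 0, 0, 0, 0, 1, 0, 0, 0, 0, 0, 1.5, 0, 0, 0, 0, 0, 2, 0, 0, 0, 0, 0, 2.5, 0, 0, 0, 0, 0, 3, 0, 0, 0, 0, 0, 3.5, 0, 0, 0, 0, 0, 4, 0, 0, 0, 0, 0, 4, 0, 0, 0, 0, 0]

```text
time_s: 28.28
position: [0.4904, -0.1256, 0.0453]
tcp_rot: [[0.253, 0.0, 0.967], [-0.967, -0.0, 0.253], [0.0, -1.0, 0.0]]
force: [0.3, -0.0, 1.0]
opening: 0.356
```

Run:
```python
from h import *
s=state()
p,d=bot.capture("scene");p=p[:,:,::-1];cv2.imwrite("pics/scene18f.png",p)
cv2.imwrite(f"pics/scene18.png",cv2.resize(p[180:300,150:280],None,fx=5,fy=5,interpolation=cv2.INTER_CUBIC))
I=[cv2.imread(f"pics/scene{k}.png",0).astype(np.float32) for k in(15,18)]
for nm,(x0,x1,y0,y1) in {"free handle":(75,215,415,550),"rim right front":(400,495,330,480)}.items():
    A=I[0][y0:y1,x0:x1];B=I[1][y0:y1,x0:x1];w=cv2.createHanningWindow(A.shape[::-1],cv2.CV_32F);print(nm,cv2.phaseCorrelate(A,B,w)[0])
p,d=bot.capture("wrist");p=p[:,:,::-1];cv2.imwrite("pics/wrist18.png",cv2.resize(p[190:340,180:380],None,fx=4,fy=4,interpolation=cv2.INTER_CUBIC))
```

```text
28.275 [ 0.4904 -0.1256  0.0453] zaz 14.66 yaxis [ 0.0001 -0.     -1.    ] F [ 0.2909 -0.0373  1.0061] M [-0.0266 -0.1167  0.0096] open 0.3560335701049991 q [-27.0293  40.1604 107.274    0.0005  32.5621 -41.6907]
free handle (-0.01595480139324934, 0.48089888683932713)
rim right front (-0.03404290531004506, -0.01990952460796791)
```

View pics/scene18.png

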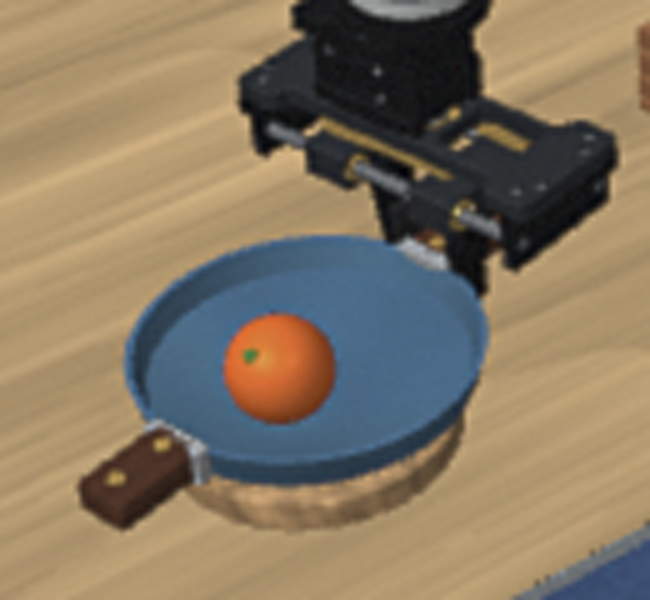

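View pics/wrist18.png

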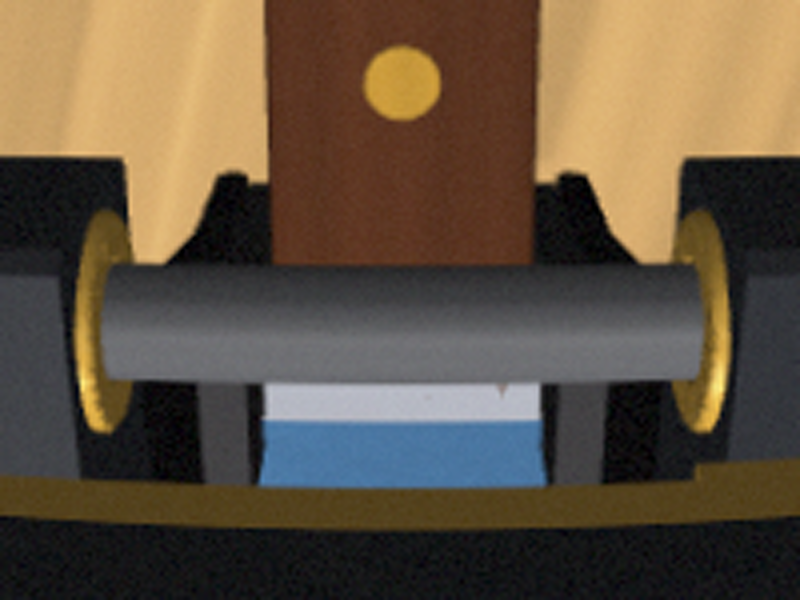

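There's no bracket contact (it seems purely visual), and we are now at about 97 mm radius. That shortens the lever by 12 %. I'll close and test with a small lift.

Call:
jog_arm:
  motion: [0, 0, 0, 0, 0, 0, 0, 0, 0, 0, 0, 0, 0, 0, 0, 0, 0, 0, 0, -0.5, 0, 0, 0, 0, 0, -1.5, 0, 0, 0, 0, 0, -2.5, 0, 0, 0, 0, 0, -3.5, 0, 0, 0, 0, 0, -4, 0, 0, 0, 0, 0, -4, 0, 0, 0, 0]
  gripper: 0

```text
time_s: 29.5
position: [0.4901, -0.1253, 0.0492]
tcp_rot: [[0.253, -0.001, 0.967], [-0.967, 0.0, 0.253], [-0.001, -1.0, -0.001]]
force: [-0.4, -0.4, -3.0]
opening: 0.342
```

Run:
```python
from h import *
s=state()
F=[s["force"]]
p,d=bot.capture("scene");p=p[:,:,::-1];cv2.imwrite("pics/scene19f.png",p);F.append(bot.read_state()["force"])
cv2.imwrite(f"pics/scene19.png",cv2.resize(p[180:300,150:280],None,fx=5,fy=5,interpolation=cv2.INTER_CUBIC))
I=[cv2.imread(f"pics/scene{k}.png",0).astype(np.float32) for k in(15,19)]
for nm,(x0,x1,y0,y1) in {"free handle":(75,215,415,550),"rim right front":(400,495,330,480),"left rim":(115,190,300,420)}.items():
    A=I[0][y0:y1,x0:x1];B=I[1][y0:y1,x0:x1];w=cv2.createHanningWindow(A.shape[::-1],cv2.CV_32F);print(nm,cv2.phaseCorrelate(A,B,w)[0])
bot.capture("top");F.append(bot.read_state()["force"]);print(np.mean(F,0))
```

```text
29.5 [ 0.4901 -0.1253  0.0492] zaz 14.65 yaxis [-0.0006  0.0004 -1.    ] F [-0.4142 -0.412  -3.0251] M [ 0.2507  0.0343 -0.0586] open 0.3424834942233723 q [-27.0222  39.7127 107.2299   0.0097  33.1014 -41.6822]
free handle (0.08254988559528442, 0.4707195947328273)
rim right front (0.09763638701351596, -0.06387600565830098)
left rim (0.4100539518930333, -0.09282281843074713)
[ 0.1914 -0.0291 -2.4804]
```

View pics/scene19.png

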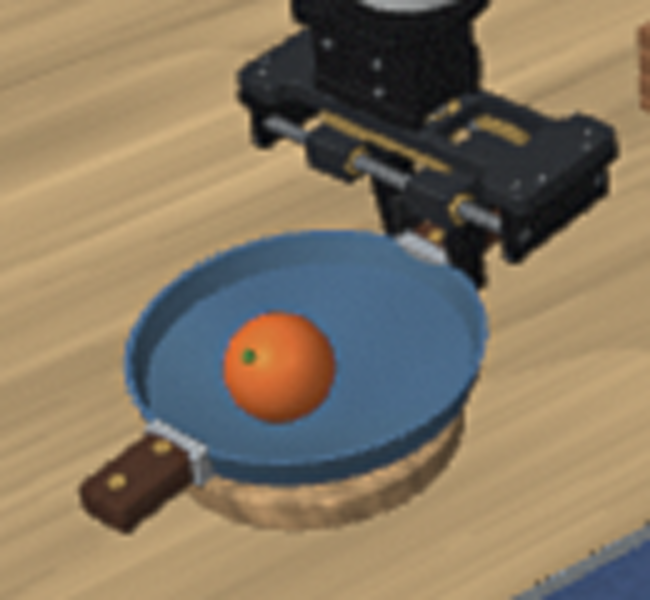

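Call:
jog_arm:
  motion: [0, 0, 0, 0, 0, -0.5, 0, 0, 0, 0, 0, -1.5, 0, 0, 0, 0, 0, -2.5, 0, 0, 0, 0, 0, -3, 0, 0, 0, 0, 0, -3]

```text
time_s: 30.22
position: [0.4903, -0.1252, 0.0493]
tcp_rot: [[0.253, 0.013, 0.967], [-0.966, -0.051, 0.253], [0.052, -0.999, -0.0]]
force: [0.4, 1.3, -2.8]
opening: 0.342
```

Run:
```python
from h import *
s=state();F=[s["force"]]
p,d=bot.capture("scene");p=p[:,:,::-1];cv2.imwrite("pics/scene20f.png",p)
F.append(bot.read_state()["force"])
q,d=bot.capture("top");F.append(bot.read_state()["force"]);print(np.mean(F,0))
a=cv2.imread("pics/scene19f.png");b=cv2.imread("pics/scene15f.png")
cr=lambda i:cv2.resize(i[240:300,155:205],None,fx=5,fy=5,interpolation=cv2.INTER_CUBIC)
cv2.imwrite("pics/cmp20.png",np.hstack([cr(b),cr(a),cr(p)]))
```

```text
30.225 [ 0.4903 -0.1252  0.0493] zaz 14.68 yaxis [ 0.0131 -0.0506 -0.9986] F [ 0.3649  1.2833 -2.8314] M [ 0.4253 -0.0061  0.0511] open 0.34215832899604737 q [-25.6745  39.5082 108.263   -4.5274  30.3751 -36.4897]
[-0.0323  1.2537 -2.9252]
```

View pics/cmp20.png

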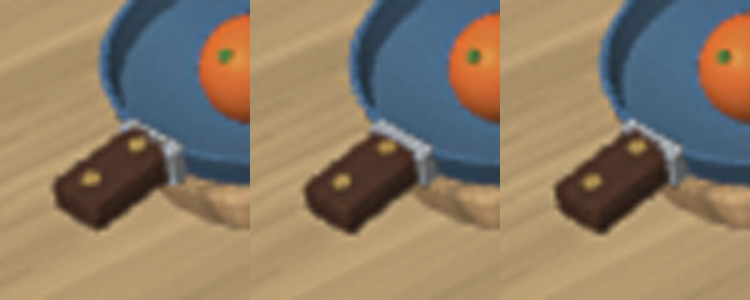

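Still about 10–20 % short. The remaining lever is the bowl wall, which flares at about 20°. A tool tilted ~20° inward at this radius has its finger fronts lying flush under the bowl wall, which blocks the sag. I'll check the joint limits for that through the whole turn.

Run:
```python
from kin import *
np.set_printoptions(precision=1,suppress=True)
for dx,dy in((0,0),(.01,0),(.012,-.005)):
  C=np.array([.5155,-.2195])+[dx,dy]
  for al in(15,20,24):
   for R_ in(.099,):
    q=[-18,41,113,-45,24,12]
    print("alpha",al,dx,dy)
    for az,z in((104.7,.045),(104.7,.095),(104.7,.145),(120,.145),(135,.145),(150,.145),(160,.145),(166,.145),(170.1,.145)):
        a=np.radians(az);g=np.r_[C+R_*np.array([np.cos(a),np.sin(a)]),z]
        x,c=ik(g,Rtilt(az,al),q);print(az,z,x,"cost %.3g"%c)
        if c<1:q=x
```

```text
alpha 15 0 0
104.7 0.045 [-19.8  40.4 112.  -33.9  22.5  -3.6] cost 1.05e-27
104.7 0.095 [-19.8  34.4 110.9 -26.5  28.6 -11.8] cost 1.54e-22
104.7 0.145 [-19.8  28.8 109.1 -21.6  35.4 -17.5] cost 3.75e-24
120 0.145 [-24.   26.8 114.6 -19.1  27.7 -37.9] cost 3.73e-25
135 0.145 [-29.8  25.3 118.7 -10.5  21.9 -65.5] cost 1.25e-26
150 0.145 [ -36.6   24.5  120.8    5.    19.8 -101.1] cost 2.27e-26
160 0.145 [ -41.1   24.5  121.    15.    21.1 -124.4] cost 2.96e-26
166 0.145 [ -43.6   24.6  120.7   19.3   22.8 -136.6] cost 1.11e-26
170.1 0.145 [ -45.2   24.8  120.2   21.4   24.2 -144. ] cost 3.61e-26
alpha 20 0 0
104.7 0.045 [-17.3  41.1 113.3 -50.1  22.2  14.3] cost 2.31e-25
104.7 0.095 [-17.3  35.  112.3 -39.2  27.3   2.3] cost 1.46e-26
104.7 0.145 [-17.3  29.2 110.5 -31.8  33.4  -6.3] cost 4.99e-26
120 0.145 [-22.   27.  117.  -32.1  23.3 -23.8] cost 5.92e-25
135 0.145 [-28.8  25.4 121.8 -22.2  14.6 -53.1] cost 2.5e-26
150 0.145 [ -37.    24.6  124.4   12.2   11.4 -108.6] cost 2.02e-26
160 0.145 [ -42.5   24.5  124.7   31.9   14.3 -142.4] cost 1.49e-26
166 0.145 [ -45.5   24.6  124.2  
[... 3610 characters left out ...]
4.4   18.  -152.3] cost 1.7e-26
170.1 0.145 [ -46.6   25.3  121.9   36.3   20.2 -159.6] cost 2.52e-22
alpha 24 0.012 -0.005
104.7 0.045 [-15.5  42.2 112.4 -59.5  24.1  24.7] cost 3.57e-26
104.7 0.095 [-15.5  36.1 111.5 -48.1  28.2  12. ] cost 2.08e-25
104.7 0.145 [-15.5  30.4 109.9 -39.5  33.5   2. ] cost 8.54e-27
120 0.145 [-20.4  28.  117.1 -44.3  21.8 -10.8] cost 2.3e-23
135 0.145 [-27.8  26.3 122.6 -40.8  10.6 -33.9] cost 2.9e-26
150 0.145 [ -36.9   25.5  125.6   28.7    5.8 -124.8] cost 3.29e-26
160 0.145 [ -42.8   25.3  125.7   53.1   11.3 -163.6] cost 0.529
166 0.145 [ -45.2   25.   124.    45.7   15.8 -163.6] cost 33.5
170.1 0.145 [ -46.5   24.9  122.6   41.1   18.9 -163.6] cost 95.4
```

α=20° is feasible all the way. I'll tilt progressively about the grip (the dish still rests on the trivet edge) and look for the wall contact picking the dish up.

Call:
jog_arm:
  motion: [0, 0, 0, 0, 0, -1.5, 0, 0, 0, 0, 0, -4, 0, 0, 0, 0, 0, -6.5, 0, 0, 0, 0, 0, -9, 0, 0, 0, 0, 0, -11, 0, 0, 0, 0, 0, -12.5, 0, 0, 0, 0, 0, -13, 0, 0, 0, 0, 0, -13]

```text
time_s: 31.32
position: [0.4906, -0.1254, 0.0493]
tcp_rot: [[0.243, 0.07, 0.967], [-0.93, -0.266, 0.253], [0.275, -0.961, 0.0]]
force: [0.0, 1.3, -3.6]
opening: 0.343
```

```bash
cat >> h.py <<'E'
def look(k,ref="15"):
    s=state();F=[s["force"]]
    p,d=bot.capture("scene");p=p[:,:,::-1];cv2.imwrite(f"pics/scene{k}f.png",p)
    F.append(bot.read_state()["force"]);print("Fmean",np.mean(F,0))
    cr=lambda i:cv2.resize(i[205:300,155:265],None,fx=3.6,fy=3.6,interpolation=cv2.INTER_CUBIC)
    cv2.imwrite(f"pics/cmp{k}.png",np.hstack([cr(cv2.imread(f"pics/scene{ref}f.png")),cr(p)]))
E
python3 -c "
from h import *
look(21)"
```

```text
31.325 [ 0.4906 -0.1254  0.0493] zaz 14.68 yaxis [ 0.0702 -0.2663 -0.9613] F [ 0.0152  1.3073 -3.5588] M [0.6361 0.005  0.0474] open 0.3427429648462358 q [-19.5273  40.0008 112.1905 -36.1674  22.6787  -1.259 ]
Fmean [ 0.1953  0.8637 -3.1371]
```

View pics/cmp21.png

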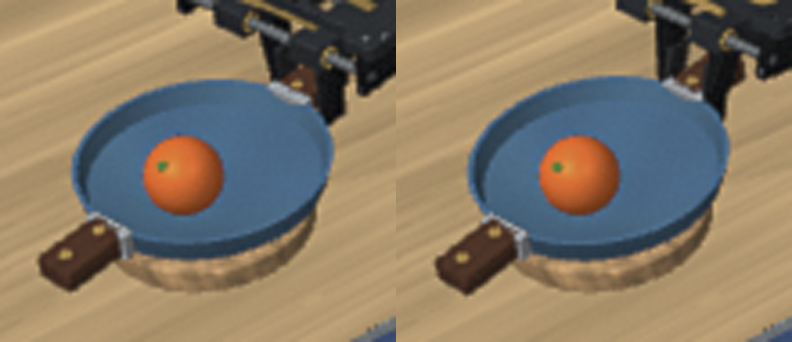

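Call:
jog_arm:
  motion: [0, 0, 0, 0, 0, -1, 0, 0, 0, 0, 0, -2.5, 0, 0, 0, 0, 0, -4, 0, 0, 0, 0, 0, -5, 0, 0, 0, 0, 0, -5]

```text
time_s: 32.0
position: [0.4904, -0.1254, 0.0491]
tcp_rot: [[0.237, 0.091, 0.967], [-0.903, -0.346, 0.253], [0.358, -0.934, 0.0]]
force: [0.9, -0.4, -3.3]
opening: 0.34
```

```bash
python3 -c "
from h import *
look(22,'21')"
```

```text
32.0 [ 0.4904 -0.1254  0.0491] zaz 14.67 yaxis [ 0.0908 -0.346  -0.9338] F [ 0.8714 -0.3625 -3.3283] M [ 0.7451  0.0997 -0.016 ] open 0.3403602585590625 q [-17.0334  40.807  113.4414 -52.1647  22.6541  16.4296]
Fmean [ 0.5201 -0.4935 -3.7526]
```

View pics/cmp22.png

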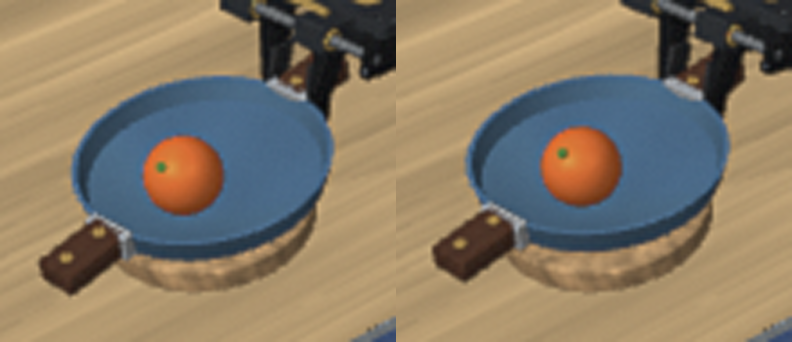

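The tilt works: the dish is now carried (Fz ≈ −3.5 N, free handle up about 9 mm). The free end is ~1.3° high, which should roll the ball back toward the middle. I'll hold briefly and watch.

Call:
jog_arm:
  motion: [0, 0, 0, 0, 0, 0, 0, 0, 0, 0, 0, 0]

```text
time_s: 32.3
position: [0.4905, -0.1257, 0.0493]
tcp_rot: [[0.236, 0.091, 0.968], [-0.903, -0.347, 0.253], [0.358, -0.934, 0.0]]
force: [0.0, -0.1, -3.9]
opening: 0.345
```

```bash
python3 -c "
from h import *
look(23,'22')"
```

```text
32.3 [ 0.4905 -0.1257  0.0493] zaz 14.64 yaxis [ 0.0908 -0.3466 -0.9336] F [ 0.0094 -0.0543 -3.9344] M [0.8348 0.0656 0.0382] open 0.34482986711562386 q [-17.0499  40.7892 113.4284 -52.204   22.6848  16.4748]
Fmean [-0.3411  0.0672 -3.2251]
```

View pics/cmp23.png

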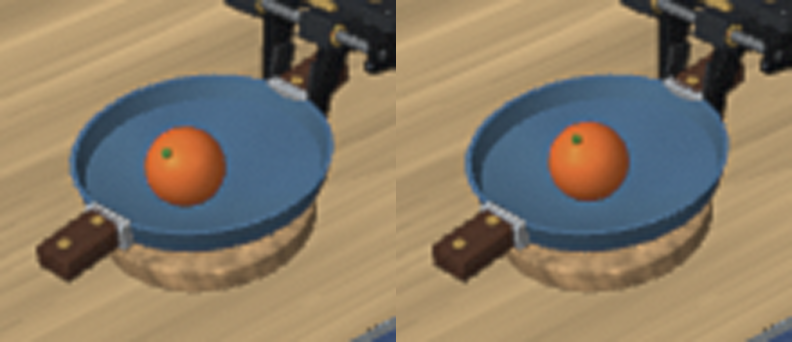

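Call:
jog_arm:
  motion: [0, -1, 0, 0, 0, 1.8, 0, -1, 0, 0, 0, 2.4, 0, -1, 0, 0, 0, 1.3]

```text
time_s: 32.72
position: [0.4906, -0.1258, 0.0505]
tcp_rot: [[0.237, 0.086, 0.968], [-0.911, -0.327, 0.252], [0.338, -0.941, 0.001]]
force: [-0.4, -0.3, -4.3]
opening: 0.342
```

```bash
python3 -c "
from h import *
look(24,'23')"
```

```text
32.725 [ 0.4906 -0.1258  0.0505] zaz 14.58 yaxis [ 0.0859 -0.327  -0.9411] F [-0.4248 -0.282  -4.2743] M [0.7937 0.072  0.0332] open 0.34189957078989797 q [-17.6825  40.4221 113.1123 -47.9777  22.5981  11.8465]
Fmean [-0.1943  0.4283 -4.1635]
```

View pics/cmp24.png

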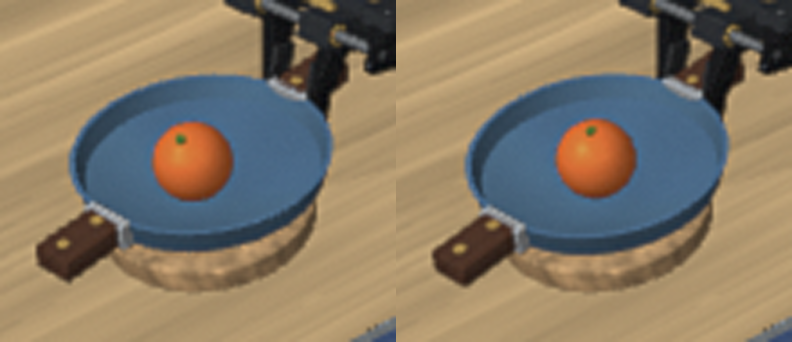

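The ball is now at (200,158) in the crop, very near the dish middle at (201,154), and the dish is level within tolerance. I'll start lifting slowly and watch.

Call:
jog_arm:
  motion: [0.2, -0.5, 0, 0, 0, 0, 0.7, -1.9, 0, 0, 0, 0, 1.7, -4.7, 0, 0, 0, 0, 3, -8.5, 0, 0, 0, 0, 4.4, -12.2, 0, 0, 0, 0, 5.4, -15, 0, 0, 0, 0, 6, -16.5, 0, 0, 0, 0]

```text
time_s: 33.65
position: [0.4904, -0.1253, 0.0681]
tcp_rot: [[0.238, 0.086, 0.967], [-0.911, -0.326, 0.253], [0.337, -0.941, 0.0]]
force: [0.2, 0.1, -3.4]
opening: 0.346
```

```bash
python3 -c "
from h import *
look(25,'24')"
```

```text
33.65 [ 0.4904 -0.1253  0.0681] zaz 14.66 yaxis [ 0.0856 -0.3262 -0.9414] F [ 0.1853  0.0938 -3.4103] M [ 0.8154  0.1633 -0.04  ] open 0.34568553672249425 q [-17.6492  38.2347 112.8369 -43.7672  24.3186   7.2283]
Fmean [ 0.5673 -0.0056 -3.2172]
```

View pics/cmp25.png

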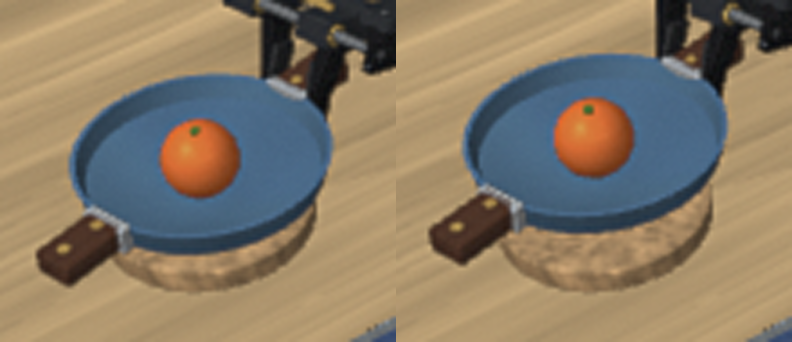

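The dish is carried level, with the ball at (198,138) in the middle. I'll lift another 77 mm.

Call:
jog_arm:
  motion: [0.3, -0.8, 0, 0, 0, 0, 1, -2.8, 0, 0, 0, 0, 2.3, -6.5, 0, 0, 0, 0, 4.2, -11.7, 0, 0, 0, 0, 6.6, -18.4, 0, 0, 0, 0, 9.2, -25.7, 0, 0, 0, 0, 12, -33.4, 0, 0, 0, 0, 14.7, -41, 0, 0, 0, 0, 17.4, -48.5, 0, 0, 0, 0, 20, -55.7, 0, 0, 0, 0, 22.2, -61.8, 0, 0, 0, 0, 24, -66.9, 0, 0, 0, 0, 25.2, -70.2, 0, 0, 0, 0, 25.8, -72, 0, 0, 0, 0, 26, -72.5, 0, 0, 0, 0]

```text
time_s: 35.58
position: [0.4902, -0.1253, 0.1448]
tcp_rot: [[0.238, 0.085, 0.967], [-0.911, -0.326, 0.253], [0.337, -0.942, -0.0]]
force: [-0.6, 0.1, -4.5]
opening: 0.34
```

```bash
cat >> h.py <<'E'
def dish(k):
    """pose of the dish by scene depth: rim plane + circle, ball centre"""
    from scipy.optimize import least_squares
    s=state()
    p,d=bot.capture("scene");cv2.imwrite(f"pics/scene{k}f.png",p[:,:,::-1])
    c=cal("scene");K=c["mtx"];T=c["pose"]
    v,u=np.mgrid[:420,:560];Q=np.stack([(u-K[0,2])/K[0,0]*d,-(v-K[1,2])/K[1,1]*d,-d],-1)@T[:3,:3].T+T[:3,3]
    h=cv2.cvtColor(p,cv2.COLOR_RGB2HSV)
    b=(cv2.inRange(h,(95,60,30),(125,255,255))>0)&(d>0)&(Q[...,2]>.06)&(np.hypot(Q[...,0]-.5155,Q[...,1]+.2195)<.12)
    o=(cv2.inRange(h,(3,150,90),(18,255,255))>0)&(d>0)&(Q[...,2]>.06)&(np.hypot(Q[...,0]-.5155,Q[...,1]+.2195)<.12)
    B=Q[b];O=Q[o];print("n",len(B),len(O))
    # dish inner profile model: fit centre + tilt + height with inner surface
    def prof(r): return np.interp(r,[0,.024,.052,.080,.086],[.006,.006,.010,.019,.034])
    def res(x):
        n=np.array([x[3],x[4],1.]);n/=np.linalg.norm(n);w=B-x[:3];hh=w@n;r=np.linalg.norm(w-np.outer(hh,n),axis=1)
        m=r<.078
        return np.where(m,(hh-prof(r))*1000,0)
    R=np.hypot(B[:,0]-B[:,0].mean(),B[:,1]-B[:,1].mean())
    f=least_squares(res,[.5155,-.2195,B[:,2].min()-.006,0,0],loss="soft_l1",f_scale=2.,x_scale=[.01,.01,.01,.02,.02],diff_step=1e-4)
    x=f.x;print("dish c",x[:3],"tilt deg (normal x,y)",np.degrees(x[3:]))
    g=least_squares(lambda y:np.linalg.norm(O-y,axis=1)*1000-27,O.mean(0)-[.0,0,.015],loss="soft_l1");print("ball",g.x)
    cv2.imwrite(f"pics/cmp{k}.png",cv2.resize(p[160:300,140:280,::-1],None,fx=4,fy=4,interpolation=cv2.INTER_CUBIC))
E
python3 -c "
from h import *
dish(26)"
```

```text
35.575 [ 0.4902 -0.1253  0.1448] zaz 14.66 yaxis [ 0.0851 -0.326  -0.9415] F [-0.5606  0.1163 -4.4684] M [0.7728 0.0397 0.0114] open 0.34013374508011546 q [-17.6529  29.2379 110.4634 -31.1293  33.4401  -7.1495]
n 2344 387
dish c [ 0.5169 -0.2162  0.1179] tilt deg (normal x,y) [-0.4128  0.1012]
ball [ 0.5204 -0.2208  0.1506]
```

View pics/cmp26.png

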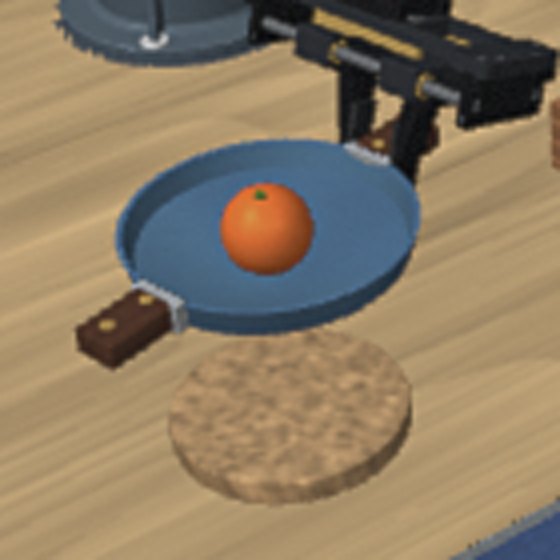

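Scene depth gives the dish at z=0.118 (100 mm up), level within 0.5°, with the ball in the middle and its centre 33 mm above the underside. Now the turn of +65° about the dish axis, in three gentle calls.

```bash
cat >> h.py <<'E'
def turn(phis,c=(.5155,-.2195)):
    s=bot.read_state();R=s["tcp_rot"];p=s["position"];r=np.array([p[0]-c[0],p[1]-c[1],0]);u=R.T@[0,0,1.]
    print("R,az",np.hypot(*r[:2]),np.degrees(np.arctan2(r[1],r[0])))
    o=[]
    for f in phis:
        d=R.T@(Ro.from_euler('z',f,degrees=True).apply(r)-r)*1000;o.append(",".join(f"{x:g}" for x in np.r_[d.round(1),(f*u).round(1)]+0))
    print(", ".join(o))
S=prof(60,9)*65.2
E
python3 -c "
from h import *
print(S[19],S[39]);turn(S[:20])"
```

```text
19.815686274509805 45.384313725490195
R,az 0.09754507104066139 105.00278713792056
0,0,-0.2,0,-0.1,0, 0,0,-0.7,0.1,-0.4,0, 0,0,-1.3,0.3,-0.7,0, 0,0,-2.2,0.4,-1.2,0, 0.1,0,-3.3,0.6,-1.8,0, 0.1,0,-4.6,0.9,-2.5,0, 0.2,0.1,-6.1,1.2,-3.4,0, 0.3,0.1,-7.8,1.6,-4.3,0, 0.5,0.2,-9.8,1.9,-5.4,0, 0.8,0.3,-11.9,2.4,-6.6,0, 1,0.4,-14.1,2.8,-7.8,0, 1.4,0.5,-16.2,3.2,-9,0, 1.7,0.6,-18.4,3.7,-10.2,0, 2.2,0.8,-20.5,4.1,-11.4,0, 2.6,0.9,-22.6,4.5,-12.6,0, 3.1,1.1,-24.7,5,-13.8,0, 3.7,1.3,-26.8,5.4,-15,0, 4.3,1.5,-28.9,5.8,-16.2,0, 4.9,1.8,-31,6.2,-17.5,0, 5.6,2,-33,6.7,-18.7,0
```

Call:
jog_arm:
  motion: [0, 0, -0.2, 0, -0.1, 0, 0, 0, -0.7, 0.1, -0.4, 0, 0, 0, -1.3, 0.3, -0.7, 0, 0, 0, -2.2, 0.4, -1.2, 0, 0.1, 0, -3.3, 0.6, -1.8, 0, 0.1, 0, -4.6, 0.9, -2.5, 0, 0.2, 0.1, -6.1, 1.2, -3.4, 0, 0.3, 0.1, -7.8, 1.6, -4.3, 0, 0.5, 0.2, -9.8, 1.9, -5.4, 0, 0.8, 0.3, -11.9, 2.4, -6.6, 0, 1, 0.4, -14.1, 2.8, -7.8, 0, 1.4, 0.5, -16.2, 3.2, -9, 0, 1.7, 0.6, -18.4, 3.7, -10.2, 0, 2.2, 0.8, -20.5, 4.1, -11.4, 0, 2.6, 0.9, -22.6, 4.5, -12.6, 0, 3.1, 1.1, -24.7, 5, -13.8, 0, 3.7, 1.3, -26.8, 5.4, -15, 0, 4.3, 1.5, -28.9, 5.8, -16.2, 0, 4.9, 1.8, -31, 6.2, -17.5, 0, 5.6, 2, -33, 6.7, -18.7, 0]

```text
time_s: 38.12
position: [0.4597, -0.1395, 0.1448]
tcp_rot: [[0.535, 0.191, 0.823], [-0.775, -0.277, 0.568], [0.337, -0.941, -0.0]]
force: [-0.7, 0.3, -4.1]
opening: 0.342
```

```bash
python3 -c "
from h import *
dish(27);turn(S[20:40]-S[19])"
```

```text
38.125 [ 0.4597 -0.1395  0.1448] zaz 34.62 yaxis [ 0.1914 -0.2775 -0.9415] F [-0.6959  0.2714 -4.1426] M [ 0.7057  0.3579 -0.0173] open 0.34194457642775106 q [-24.1564  26.4304 118.4197 -29.7151  20.6578 -32.1846]
n 2300 383
dish c [ 0.516  -0.2185  0.1178] tilt deg (normal x,y) [-0.2551  0.6303]
ball [ 0.521  -0.2187  0.1506]
R,az 0.09773551418664404 125.12358435125672
0,0,-2.2,0.4,-1.2,0, 0.1,0,-4.4,0.9,-2.4,0, 0.3,0.1,-6.5,1.3,-3.6,0, 0.4,0.2,-8.7,1.7,-4.8,0, 0.7,0.2,-10.9,2.2,-6,0, 0.9,0.3,-13,2.6,-7.2,0, 1.2,0.5,-15.2,3,-8.4,0, 1.6,0.6,-17.3,3.4,-9.6,0, 2,0.7,-19.5,3.9,-10.8,0, 2.5,0.9,-21.6,4.3,-12,0, 2.9,1.1,-23.7,4.7,-13.2,0, 3.5,1.3,-25.8,5.2,-14.4,0, 4.1,1.5,-27.9,5.6,-15.6,0, 4.7,1.7,-30,6,-16.9,0, 5.4,1.9,-32.1,6.5,-18.1,0, 6.1,2.2,-34.1,6.9,-19.3,0, 6.8,2.5,-36.1,7.3,-20.5,0, 7.6,2.8,-38.1,7.7,-21.7,0, 8.5,3.1,-40.1,8.2,-22.9,0, 9.3,3.4,-42.1,8.6,-24.1,0
```

View pics/cmp27.png

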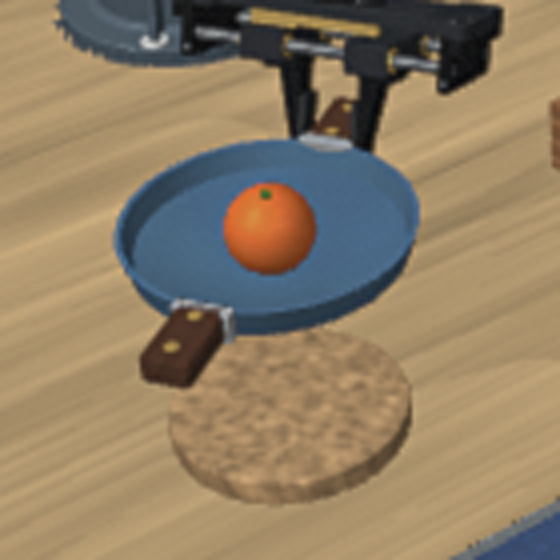

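The ball stays in the middle and the dish is still level. Continuing.

Call:
jog_arm:
  motion: [0, 0, -2, 0.4, -1, 0, 0.1, 0, -4.2, 0.8, -2.2, 0, 0.3, 0.1, -6.5, 1.3, -3.6, 0, 0.4, 0.2, -8.7, 1.7, -4.8, 0, 0.7, 0.2, -10.9, 2.2, -6, 0, 0.9, 0.3, -13, 2.6, -7.2, 0, 1.2, 0.5, -15.2, 3, -8.4, 0, 1.6, 0.6, -17.3, 3.4, -9.6, 0, 2, 0.7, -19.5, 3.9, -10.8, 0, 2.5, 0.9, -21.6, 4.3, -12, 0, 2.9, 1.1, -23.7, 4.7, -13.2, 0, 3.5, 1.3, -25.8, 5.2, -14.4, 0, 4.1, 1.5, -27.9, 5.6, -15.6, 0, 4.7, 1.7, -30, 6, -16.9, 0, 5.4, 1.9, -32.1, 6.5, -18.1, 0, 6.1, 2.2, -34.1, 6.9, -19.3, 0, 6.8, 2.5, -36.1, 7.3, -20.5, 0, 7.6, 2.8, -38.1, 7.7, -21.7, 0, 8.5, 3.1, -40.1, 8.2, -22.9, 0, 9.3, 3.4, -42.1, 8.6, -24.1, 0]

```text
time_s: 40.67
position: [0.4306, -0.1714, 0.1447]
tcp_rot: [[0.818, 0.292, 0.496], [-0.467, -0.168, 0.868], [0.336, -0.942, -0.001]]
force: [0.6, -0.5, -4.4]
opening: 0.339
```

```bash
python3 -c "
from h import *
dish(28);turn(S[40:60]-S[39])"
```

```text
40.675 [ 0.4306 -0.1714  0.1447] zaz 60.24 yaxis [ 0.2916 -0.1676 -0.9417] F [ 0.5818 -0.4703 -4.4157] M [ 0.4272  0.5413 -0.0125] open 0.3389165910548238 q [ -37.1166   24.6298  124.062    11.685    12.0418 -108.3839]
n 2286 380
dish c [ 0.516  -0.2171  0.1177] tilt deg (normal x,y) [-0.4067  0.1504]
ball [ 0.521  -0.2164  0.1505]
R,az 0.09748933860332973 150.6345973420563
0,0,-2.2,0.4,-1.2,0, 0.1,0,-4.3,0.9,-2.4,0, 0.2,0.1,-6.5,1.3,-3.6,0, 0.4,0.2,-8.7,1.7,-4.8,0, 0.6,0.2,-10.8,2.2,-6,0, 0.9,0.3,-13,2.6,-7.2,0, 1.2,0.4,-15.2,3,-8.4,0, 1.6,0.6,-17.3,3.4,-9.6,0, 2,0.7,-19.4,3.9,-10.8,0, 2.4,0.9,-21.6,4.3,-12,0, 2.9,1.1,-23.7,4.7,-13.2,0, 3.4,1.2,-25.6,5.1,-14.3,0, 3.8,1.4,-27.2,5.5,-15.3,0, 4.2,1.5,-28.7,5.8,-16.1,0, 4.6,1.7,-29.9,6,-16.9,0, 4.9,1.8,-31,6.2,-17.5,0, 5.2,1.9,-31.8,6.4,-17.9,0, 5.4,2,-32.4,6.5,-18.3,0, 5.6,2,-32.8,6.6,-18.5,0, 5.6,2,-33,6.7,-18.7,0
```

View pics/cmp28.png

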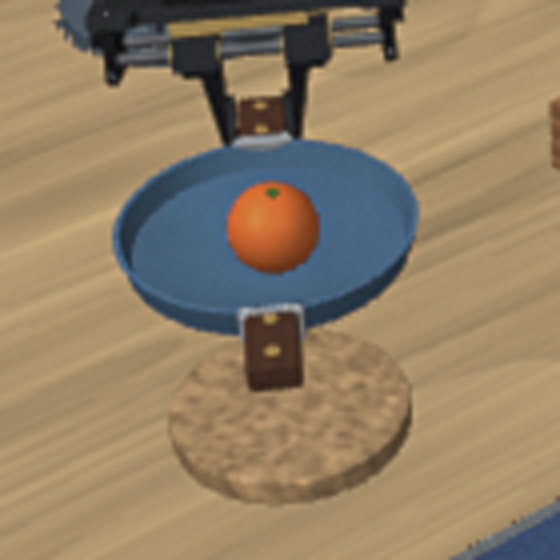

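Call:
jog_arm:
  motion: [0, 0, -2, 0.4, -1, 0, 0.1, 0, -4.2, 0.8, -2.2, 0, 0.2, 0.1, -6.5, 1.3, -3.6, 0, 0.4, 0.2, -8.7, 1.7, -4.8, 0, 0.6, 0.2, -10.8, 2.2, -6, 0, 0.9, 0.3, -13, 2.6, -7.2, 0, 1.2, 0.4, -15.2, 3, -8.4, 0, 1.6, 0.6, -17.3, 3.4, -9.6, 0, 2, 0.7, -19.4, 3.9, -10.8, 0, 2.4, 0.9, -21.6, 4.3, -12, 0, 2.9, 1.1, -23.7, 4.7, -13.2, 0, 3.4, 1.2, -25.6, 5.1, -14.3, 0, 3.8, 1.4, -27.2, 5.5, -15.3, 0, 4.2, 1.5, -28.7, 5.8, -16.1, 0, 4.6, 1.7, -29.9, 6, -16.9, 0, 4.9, 1.8, -31, 6.2, -17.5, 0, 5.2, 1.9, -31.8, 6.4, -17.9, 0, 5.4, 2, -32.4, 6.5, -18.3, 0, 5.6, 2, -32.8, 6.6, -18.5, 0, 5.6, 2, -33, 6.7, -18.7, 0]

```text
time_s: 43.22
position: [0.4195, -0.203, 0.1448]
tcp_rot: [[0.927, 0.332, 0.174], [-0.163, -0.059, 0.985], [0.337, -0.942, -0.0]]
force: [0.8, 0.3, -2.9]
opening: 0.34
```

```bash
python3 -c "
from h import *
dish(29)
p,d=bot.capture('top');p=p[:,:,::-1];cv2.imwrite('pics/top29.png',cv2.resize(p[140:270,290:430],None,fx=4.6,fy=4.6,interpolation=cv2.INTER_CUBIC))
cv2.imwrite('pics/scene29c.png',cv2.resize(cv2.imread('pics/scene29f.png')[150:410,130:400],None,fx=2.3,fy=2.3,interpolation=cv2.INTER_CUBIC))
"
```

```text
43.225 [ 0.4195 -0.203   0.1448] zaz 80.00 yaxis [ 0.3318 -0.0588 -0.9415] F [ 0.7882  0.2535 -2.9316] M [ 0.2127  0.623  -0.0164] open 0.339781206429192 q [ -47.1127   24.8732  123.2662   37.0873   19.6778 -160.9094]
n 2305 381
dish c [ 0.5157 -0.2196  0.1178] tilt deg (normal x,y) [-0.28   0.353]
ball [ 0.5202 -0.215   0.1511]
```

View pics/scene29c.png

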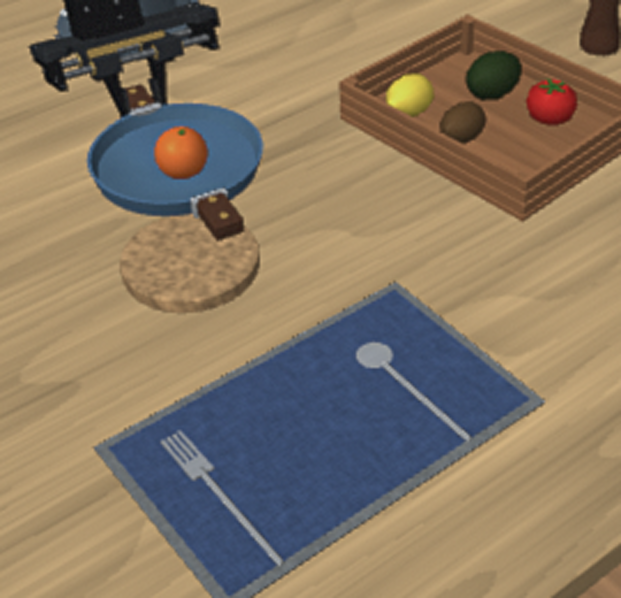

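View pics/top29.png

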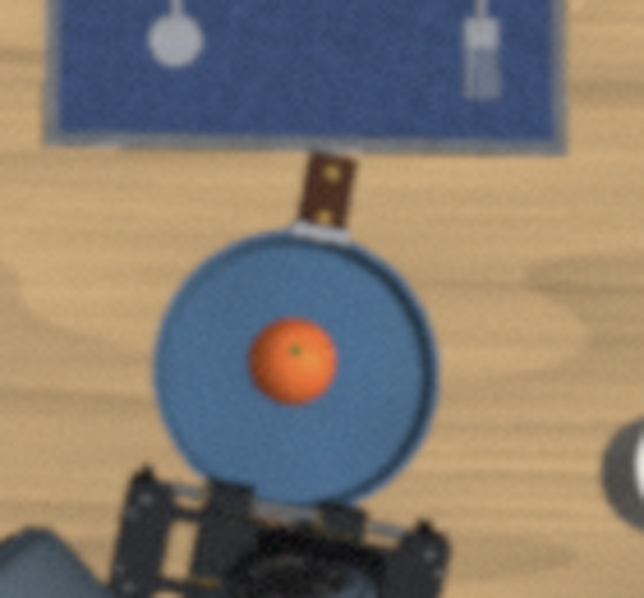

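```bash
python3 -c "
from h import *
f=lambda X,Y,z:px2w('top',(X+.5)/4.6-.5+290,(Y+.5)/4.6-.5+140,z)
c=f(297,366.5,.152);h=f(333,154.5,.154);h2=f(332,172,.154);b=f(293,361.5,.151);m=(f(45,143,.004)+f(566,153,.004))/2
a=lambda p,q:np.degrees(np.arctan2(q[1]-p[1],q[0]-p[0]))
print('dish',c,'ball',b,'mat',m,'handle end',h,np.hypot(*(h-c)[:2]),'az',a(c,h),a(c,h2),'need',a(c,m),'tool az',a(np.array([.4195,-.203]),np.array([.5157,-.2196])))
ms=(px2w('scene',98/2.3+130,447/2.3+150,.004)+px2w('scene',396/2.3+130,284/2.3+150,.004))/2;print('mat scene',ms)
"
```

```text
dish [ 0.5183 -0.2223  0.152 ] ball [ 0.5214 -0.22    0.151 ] mat [ 0.6842 -0.2493  0.004 ] handle end [ 0.6513 -0.2445  0.154 ] 0.13485367188565078 az -9.457613021213575 -10.00714108783179 need -9.232465789328868 tool az -9.790384723138764
mat scene [ 0.6858 -0.245   0.004 ]
```

The free handle points at −9.7° against about −9.3° needed, so it's aligned within a degree. I'll hold for a moment, confirm it is steady, then hand in.

Call:
jog_arm:
  motion: [0, 0, 0, 0, 0, 0, 0, 0, 0, 0, 0, 0, 0, 0, 0, 0, 0, 0, 0, 0, 0, 0, 0, 0, 0, 0, 0, 0, 0, 0, 0, 0, 0, 0, 0, 0]

```text
time_s: 44.08
position: [0.4195, -0.203, 0.1447]
tcp_rot: [[0.927, 0.332, 0.174], [-0.164, -0.059, 0.985], [0.337, -0.942, -0.0]]
force: [0.8, -0.0, -3.3]
opening: 0.339
```

```bash
python3 -c "
from h import *
dish(30)
p,d=bot.capture('top');cv2.imwrite('pics/top30.png',p[:,:,::-1])"
```

```text
44.075 [ 0.4195 -0.203   0.1447] zaz 79.98 yaxis [ 0.3317 -0.0589 -0.9415] F [ 0.8048 -0.0126 -3.2765] M [0.2329 0.6282 0.0116] open 0.3390594591018664 q [ -47.1076   24.8725  123.2687   37.0817   19.6704 -160.8824]
n 2302 382
dish c [ 0.5172 -0.2161  0.1179] tilt deg (normal x,y) [-0.7228 -0.5014]
ball [ 0.5203 -0.2149  0.1508]
```

View pics/top30.png

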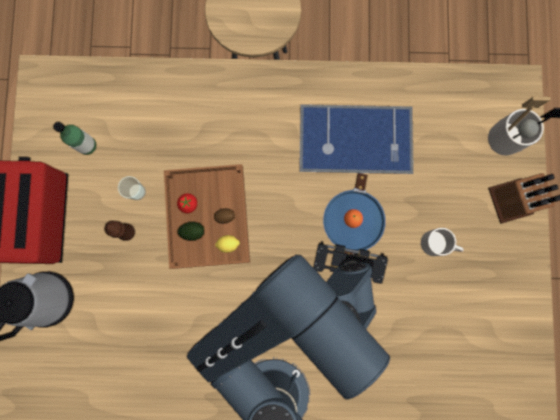

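The ball (353,218) hasn't moved, the dish (354,220) is steady, and its free handle at (361,181) points at the middle of the mat edge. The other fruit, tumbler, mug and mill are where they started.

```bash
python3 -c "
from rig import bot
print(bot.hand_in());print(bot.read_state()['time_s'])"
```

```text
the job is handed in; nothing more can be done
None
the job is handed in; nothing more can be done
```

The job is handed in. The arm is holding the dish about 100 mm above the trivet, with the clementine in its middle and the free handle pointing at the place mat. The clock read about 44 s at the last check, under the 61 s limit.

**What I did:** I put the clementine in the middle of the dish, gripped the handle nearer the crate and lifted. I then turned the dish about 65° around its own axis.

**What went wrong:** my first vertical grip slipped.
- The dish tipped about 3.4° on the trivet and the clementine rolled about 20 mm off centre.
- I set the dish down and moved the grip inward. I then tilted the tool about 20° so the fingers caught under the bowl wall. The dish first came free of the trivet with that grip.
- I rolled the clementine back to the middle with small tilts 4–5 mm above the trivet, before the main lift. So the dish was not level, nor the clementine centred, from the very first millimetres of lifting.

**Last checks:**

| Check | Reading |
|---|---|
| Dish height | underside at 0.118 m, about 100 mm above the trivet |
| Tilt | under 1° (two readings 0.85 s apart, about 0.5° and 0.9°, differ by depth noise) |
| Clementine | about 3–6 mm from the dish's axis, not moving between the last pictures |
| Free handle direction | about −9.7°, where −9.2° to −9.9° is needed |
| Other items | other fruit, tumbler, mug and mill in place |

The cameras disagreed by about 2–4 mm on some positions.

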